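# Feel for a spacer's blind hole and present it hole-up

### The arm

A 6-joint arm with a two-finger parallel gripper is mounted at the origin on a cart in front of the work surface, level with it; the furniture and walls round the work are solid. World frame = base frame: x ahead of the robot, y to its left, z up, the work surface at z = 0. Lengths are in mm, angles in rad, forces in N, time in s.
With the tool pointing down it reaches from about 350 to 975 mm from the base axis. Payload 7.1 kg.
Tool frame: the origin (TCP) lies between the finger pads; the fingertips stand 17 mm ahead of it and the grasp point (between the pads) lies 2 mm behind it (tip_reach is the y of the fingertips in the tool frame, in mm); y points along the fingers, x is the direction in which the jaws open and shut, and the axes are right-handed (so a half turn about y gives the same grasp; the last joint's range is limited). The gripper opens to 88 mm and grips with 3 to 60 N. Pads are 20 mm wide; open, the fingers measure 115 mm over their backs; the gripper's body (75 mm by 178 mm) begins 61 mm behind the grasp point.
Start: joints at [-1.239, 0.423, 1.63, -0, 1.089, -0.019], TCP at [214.797, -586.913, 208.675] pointing down, gripper open.
Joint ranges: [-3, 3], [-0.9, 2.11], [0.09, 2.58], [-1.31, 4.45], [0.11, 2.69], [-2.54, 2.54]. Speed limits (rad/s): [2.39, 2.39, 3.01, 3.14, 3.14, 3.14].

### API

Orientations are given as a rotation vector (axis times angle).
In Python, from workcell import get_obs, get_image, camera_model, close_job, silhouettes, tip_of, tip_reach gives the robot as it stands. The module is installed in compiled form; this text tells all that it offers.
- The arm moves only by the tool arm_command, never from a script. Its argument "targets" is a list of rows, each a list of 4 numbers: the shift along the tool's x, y, z in mm, then the turn about the tool's y in rad. A call has 1 to 20 rows; each row shifts and turns the commanded pose from where the row before left it, along the tool's axes as they then stand; what a row does not reach is not made up. A row lasts 1/12 s, in which the tool goes at most 41.7 mm and 7.16 degrees, less where a joint would pass 70% of its speed; a pose out of reach is approached as far as the arm can. A call is refused whole if a number of a shift passes 41.7 or a number of a turn 0.125, either way. A call with a gripper value outside its range is refused whole. "gripper" is the opening in per cent of the stroke, from 0 (shut) to 100 (fully open), set as the call begins (left out, the last holds). The fingers move at their own pace and stop on an object; the grip force is fixed at half the most. Time passes only in rows, so rows that do not move let the fingers close. It gives the time, the measured TCP pose, the force and the opening at its end, in the units of the state.
- get_obs(): the state, without advancing time (a new reading comes with each control period).
- get_image(name): name is "scene" or "top"; returns the picture (400x640x3 uint8, blue, green, red); there is no depth.
- camera_model(name): a dict with "mtx" (3x3 intrinsics, pixels), "position" and "orientation" of the camera in the world. Camera axes: x right, y up, looking along -z (the intrinsics and any distortion apply to the point x, -y, -z); pixel columns grow to the right and rows downward; lengths in mm; the calibration is good to about 2 mm. A picture is of the moment at which its call begins. camera_model takes no time and is no camera call.
- close_job(): hands the job in, once; it reports no verdict.
Trained networks look in the newest picture that a camera, given by its name, has taken for a name from the list of things; names that differ only in an ending like _2 or _b are one class to them, and where a whole thing is asked for, a point or a joint stands for the part that bears it (a point fixed in the world has none). Each returns a list of dicts, best first, with "conf" (0 to 1); they miss things now and then, are a little off and sometimes report something else, mostly with a low value. They report only what shows in the picture. A call takes as long as a camera call. They do not tell look-alikes from the thing itself.
- silhouettes(camera, thing): "pixels" (400x640 bool, what is visible of it) and "at" ([column, row] in pixels, amid what is visible of it).
- tip_of(camera, thing): "at" ([column, row] in pixels: a listed point, or the origin of a listed thing).
The state is a dict: "t": time; "qpos": joint angles; "qvel": joint speeds; "joint_torque": joint torques, N m; "ee_pos": TCP position; "orientation": TCP orientation; "ft_force": force on the tool from outside, world axes, zero at the start; "moment": the same for the moment, N m; "width": finger opening in mm.
Only numpy, scipy, OpenCV 4.12 (cv2) and the standard library are available. Lean on these libraries where they do the work, as an engineer would, in place of code of your own. Each camera call takes 0.05 s, during which the arm holds its last target. There are 200 camera calls.

### The job

A small bottle has been left standing on one of the two square metal spacers: lift it off and stand it upright directly on the worktop. Then pick up the spacer that was under it, turn it on end and gently lower one end onto the test pin, to feel by contact whether the blind hole is there or at the other end. Turn the spacer over if need be and finish while still gripping it, hole end facing straight up, about 15 to 25 cm above the worktop and clear of everything else; do not put it down or let go at the end, keep the bottle from falling over, and leave the spare spacer and the other things where they are.

Things in the scene. Friction and masses are not known exactly. Their poses are not given: they have to be found in the camera images.
- spacer_1_center (a point): Centre of one aluminium spacer, square bar 48 x 48 x 60 mm, 0.2 to 0.43 kg, lying at first on a long side on a round pad. Own y is its long axis (ends at -30 and +30 mm), x and z square to its sides. One end has a central round blind hole 27 mm wide, 42 mm deep, the other end is flat. Which end has it, and which spacer is under the bottle, changes with the start; the pose does NOT tell the hole.
- spacer_2_center (a point): Centre of the other aluminium spacer, square bar 48 x 48 x 60 mm, 0.2 to 0.43 kg, lying at first on a long side on a round pad. Own y is its long axis (ends at -30 and +30 mm), x and z square to its sides. One end has a central round blind hole 27 mm wide, 42 mm deep, the other end is flat. Which end has it, and which spacer is under the bottle, changes with the start; the pose does NOT tell the hole.
- pad_work: Fixed flat black round pad, 90 mm across, 4 mm thick, under the spacer that carries the bottle; origin under its centre.
- pad_spare: Fixed flat black round pad, 90 mm across, 4 mm thick, under the spare spacer that is to stay there; origin under its centre.
- bottle_center (a point): Centre (half-way up) of the small dark reagent bottle, 41 mm in diameter and 68 mm tall, standing at first on the upper side of one spacer, within 15 mm of its middle; its own z axis points up through its cap.
- pin_tip (a point): Top of the fixed upright steel test pin, 10 mm in diameter, slightly rounded, 50 mm above the worktop, in the middle of a fixed steel plate 80 x 80 x 12 mm (at the pin's foot a collar 18 mm wide, 6 mm high). The pin enters the spacer's hole freely until the spacer stands on the plate, 38 mm down; the closed end stops on the tip.
- marker: Bystander: white marker pen with black cap, lying, 16 x 131 x 16 mm, long axis y; origin under its centre.
- mortar_prism: Bystander: grey mortar prism 40 x 65 x 40 mm (solid, rough, grey stone); origin under its centre.
- sample_tin: Bystander: round aluminium tin with lid, 64 mm in diameter, 40 mm tall; origin under its centre.
- evap_dish: Bystander: round white open dish 78 mm in diameter, 30 mm tall; origin under its centre.
- vial: Bystander: small standing vial with screw cap, 23 mm in diameter, 62 mm tall; origin under its centre.
- pestle: Bystander: white pestle, lying, 29 x 122 x 29 mm, long axis y; origin under its centre.
Not all that is in view belongs to the job. Leave any turquoise look-alike of the part that bears spacer_1_center alone.

How it is judged (in metres and radians):
On the way, in this order (a step that is already met when the one before it is completed fails the run):
1. the bottle stands upright on the worktop, released, off the spacer (height (world z) of bottle_center between 0.025 and 0.045 m and angle between bottle_center's own z axis and vertical below 0.15 rad and contact force between bottle and spacer_1 below 0.05 N and contact force between bottle and spacer_2 below 0.05 N and contact force between bottle and the fingers below 0.05 N), for 0.2 s.
2. one end of the spacer, held on end over the test pin, has met the pin (stopped on its tip, or the pin has entered it) (((horizontal distance between spacer_1_center and pin_tip below 0.02 m and (angle between spacer_1_center's own y axis and vertical below 0.35 rad or angle between spacer_1_center's own y axis and vertical above 2.79159 rad) and contact force between spacer_1 and the fingers above 1 N and (contact force between spacer_1 and pin_stand above 0.5 N or height (world z) of spacer_1_center below 0.072 m)) or (horizontal distance between spacer_2_center and pin_tip below 0.02 m and (angle between spacer_2_center's own y axis and vertical below 0.35 rad or angle between spacer_2_center's own y axis and vertical above 2.79159 rad) and contact force between spacer_2 and the fingers above 1 N and (contact force between spacer_2 and pin_stand above 0.5 N or height (world z) of spacer_2_center below 0.072 m)))), for 0.05 s.
At the end, for the whole second after the job is handed in: The spacer is gripped, at rest, hole end up, its axis within 15 degrees of vertical, its centre 12 to 35 cm above the worktop, touching only the fingers; the bottle stands upright (within 8 degrees) on the worktop, released; the other spacer still lies on its pad (within 3 cm) (((((angle between spacer_1_center's own y axis and vertical below 0.26 rad and y of floor_1 in the frame of spacer_1_center below -0.015 m) or (angle between spacer_1_center's own y axis and vertical above 2.88159 rad and y of floor_1 in the frame of spacer_1_center above 0.015 m)) and height (world z) of spacer_1_center between 0.12 and 0.35 m and contact force between spacer_1 and the fingers above 2 N and linear speed of spacer_1 below 0.03 m/s and angular speed of spacer_1 below 0.2 rad/s and horizontal distance between spacer_2_center and pad_spare below 0.03 m and height (world z) of spacer_2_center below 0.035 m and contact force between spacer_1 and pin_stand below 0.05 N and contact force between spacer_1 and bottle below 0.05 N and contact force between spacer_1 and spacer_2 below 0.05 N and contact force between spacer_1 and marker below 0.05 N and contact force between spacer_1 and mortar_prism below 0.05 N and contact force between spacer_1 and sample_tin below 0.05 N and contact force between spacer_1 and evap_dish below 0.05 N and contact force between spacer_1 and vial below 0.05 N and contact force between spacer_1 and pestle below 0.05 N) or (((angle between spacer_2_center's own y axis and vertical below 0.26 rad and y of floor_2 in the frame of spacer_2_center below -0.015 m) or (angle between spacer_2_center's own y axis and vertical above 2.88159 rad and y of floor_2 in the frame of spacer_2_center above 0.015 m)) and height (world z) of spacer_2_center between 0.12 and 0.35 m and contact force between spacer_2 and the fingers above 2 N and linear speed of spacer_2 below 0.03 m/s and angular speed of spacer_2 below 0.2 rad/s and horizontal distance between spacer_1_center and pad_spare below 0.03 m and height (world z) of spacer_1_center below 0.035 m and contact force between spacer_2 and pin_stand below 0.05 N and contact force between spacer_2 and bottle below 0.05 N and contact force between spacer_2 and spacer_1 below 0.05 N and contact force between spacer_2 and marker below 0.05 N and contact force between spacer_2 and mortar_prism below 0.05 N and contact force between spacer_2 and sample_tin below 0.05 N and contact force between spacer_2 and evap_dish below 0.05 N and contact force between spacer_2 and vial below 0.05 N and contact force between spacer_2 and pestle below 0.05 N)) and height (world z) of bottle_center between 0.025 and 0.045 m and angle between bottle_center's own z axis and vertical below 0.15 rad and linear speed of bottle below 0.02 m/s and contact force between bottle and the fingers below 0.05 N); the arm keeps its last pose, push and grip.
It fails at once if the bottle is knocked over (angle between bottle_center's own z axis and vertical above 0.7 rad).
It fails at once if the spacer is rammed on the pin (over 60 N) (contact force between any of spacer_1, spacer_2 and pin_stand above 60 N).
It fails at once if a bystander is moved by more than 30 mm (distance of any of marker, mortar_prism, sample_tin, evap_dish, vial, pestle from where it was at the start of the episode above 0.03 m).
It also fails if it takes over 72 s, if anything falls off the work surface, if the arm or the gripper's body presses on something with over 40 N, if the wrist force passes 120 N, or if a joint passes its speed limit or range.

## Working session

There is one attempt and no reset: what is moved stays moved. The work goes in short steps, Python scripts to look and compute and a tool call to move; the robot and the scene stay as the last step left them, time stands still between calls to the robot, and variables do not carry over. Pictures are saved under pics/ and viewed, about 8 in all and at most 12, crops included, and the job is handed in when it is done.

Besides the shell and the picture viewer there is one more tool, called after ">>>" in YAML: its name, and indented under it one key for each argument. arm_command: Moves the arm, as the interface text tells. Its arguments: {"type":"object","properties":{"targets":{"type":"array","items":{"type":"array","items":{"type":"number"}}},"gripper":{"type":"number"}},"required":["targets"]}

```bash
mkdir -p pics; cat > h.py <<'E'
import numpy as np, cv2
from scipy.spatial.transform import Rotation as R
from workcell import *
def rotm(o):
    o=np.array(o,float); return o if o.shape==(3,3) else R.from_rotvec(o).as_matrix()
def ray(cam,px):
    c=camera_model(cam); K=np.array(c["mtx"]); d=np.linalg.inv(K)@[px[0],px[1],1.0]
    d=rotm(c["orientation"])@(d*[1,-1,-1]); return np.array(c["position"]),d/np.linalg.norm(d)
def onz(cam,px,z):
    p,d=ray(cam,px); return p+d*(z-p[2])/d[2]
def tri(a,b):
    A=np.zeros((3,3));B=np.zeros(3);rs=[ray("scene",a),ray("top",b)]
    for p,d in rs:
        M=np.eye(3)-np.outer(d,d);A+=M;B+=M@p
    x=np.linalg.solve(A,B); return x,[np.linalg.norm((np.eye(3)-np.outer(d,d))@(x-p)) for p,d in rs]
def proj(cam,x):
    c=camera_model(cam);v=rotm(c["orientation"]).T@(np.array(x)-c["position"])*[1,-1,-1]
    u=np.array(c["mtx"])@v;return u[:2]/u[2]
E
python3 - <<'E'
from h import *
for n in("scene","top"):
    cv2.imwrite(f"pics/{n}0.png",get_image(n)); print(n,camera_model(n))
    for t in("spacer_1_center","bottle_center","pin_tip","pad_work","marker","mortar_prism","sample_tin","evap_dish","vial","pestle"):
        for r in tip_of(n,t)[:4]: print(t,np.round(r["at"]),round(r["conf"],2),np.round(onz(n,r["at"],{"spacer_1_center":28,"bottle_center":86,"pin_tip":50}.get(t,0))))
print(get_obs())
E
```

```text
scene {'mtx': array([[377.24420444,   0.        , 314.40970669],
       [  0.        , 377.24420444, 201.15318765],
       [  0.        ,   0.        ,   1.        ]]), 'position': array([ 35.51866229, 569.34874104, 799.64126949]), 'orientation': array([ 0.35669774, -1.02523706, -2.25897535])}
spacer_1_center [408. 172.] 0.81 [ 442. -429.   28.]
spacer_1_center [367. 206.] 0.67 [ 452. -195.   28.]
spacer_1_center [376. 181.] 0.46 [ 499. -317.   28.]
bottle_center [370. 192.] 0.69 [ 449. -195.   86.]
pin_tip [302. 233.] 0.57 [514.  35.  50.]
pad_work [363. 213.] 0.61 [ 459. -186.    0.]
marker [225. 249.] 0.57 [669. 184.   0.]
mortar_prism [319. 193.] 0.67 [ 626. -175.    0.]
sample_tin [264. 233.] 0.77 [632.  69.   0.]
evap_dish [350. 159.] 0.57 [ 659. -398.    0.]
vial [296. 211.] 0.48 [621. -61.   0.]
pestle [259. 232.] 0.69 [644.  77.   0.]
pestle [206. 282.] 0.51 [620. 288.   0.]
pestle [371. 190.] 0.41 [ 500. -297.    0.]
top {'mtx': array([[518.83623711,   0.        , 318.69812635],
       [  0.        , 518.83623711, 197.57168881],
       [  0.        ,   0.        ,   1.     
[... 836 characters left out ...]
18. -64.   0.]
pestle [174. 172.] 0.75 [626. 292.   0.]
{'t': 1.1, 'qpos': array([-1.23901798e+00,  4.23109617e-01,  1.62990642e+00, -5.08602831e-05,
        1.08858495e+00, -1.90137226e-02]), 'qvel': array([-0.00073555,  0.0013868 , -0.00116426,  0.00016801,  0.00123907,
       -0.00011475]), 'joint_torque': array([-2.84773108e-03, -5.44601727e+01, -2.74040097e+01,  6.42399257e-02,
        1.67711877e-02, -8.92435480e-06]), 'ee_pos': array([ 214.77306361, -586.92136937,  208.66652532]), 'orientation': array([-1.3550197 ,  0.9470386 , -0.94698363]), 'ft_force': array([-0.46180228, -0.1211283 ,  0.53219716]), 'moment': array([ 0.03368836, -0.04891525, -0.00687167]), 'width': 87.8357459029491}
```

```bash
python3 - <<'E'
import cv2
a=cv2.imread("pics/top0.png")[130:300,150:480];b=cv2.imread("pics/scene0.png")[130:310,180:440]
cv2.imwrite("pics/t1.png",cv2.resize(a,None,fx=2.4,fy=2.4,interpolation=cv2.INTER_CUBIC))
cv2.imwrite("pics/s1.png",cv2.resize(b,None,fx=3,fy=3,interpolation=cv2.INTER_CUBIC))
E
```

```text
(no output)
```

View pics/t1.png

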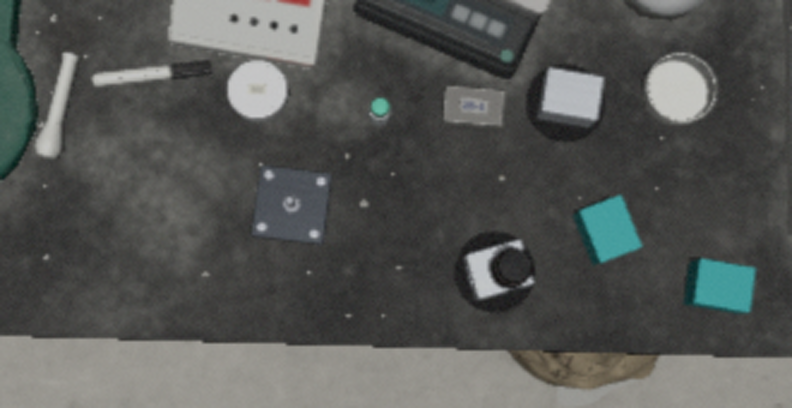

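View pics/s1.png

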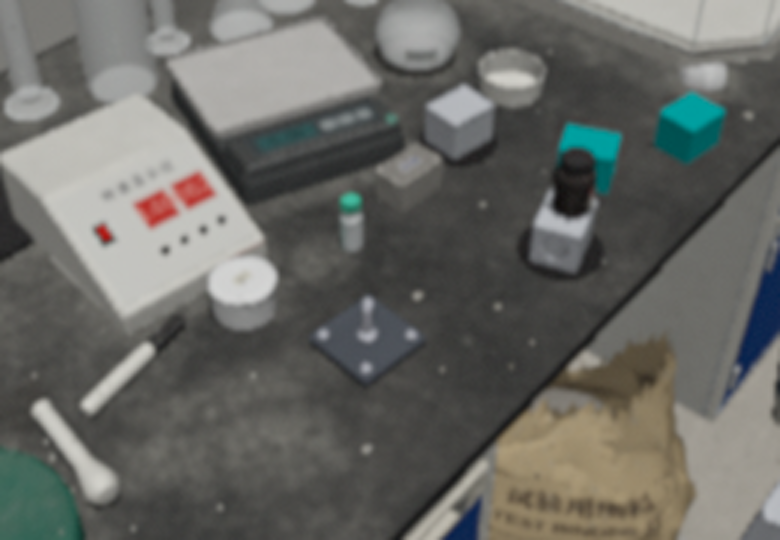

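Top view: the black-capped bottle stands on the light-grey spacer on its pad at px ~(360,241); the grey spare lies on its pad at ~(386,172). The turquoise blocks at ~(404,225) and ~(450,249) are look-alikes and I'll leave them alone. Pin plate is at ~(272,215). I'll confirm with one crop, which may also show an end face.

```bash
python3 - <<'E'
from h import *
o=get_obs();print(R.from_rotvec(o["orientation"]).as_matrix().round(3))
print("tri bottle",tri([370,192],[362,240]),"tri pin",tri([302,233],[273,215]))
get_image("top");get_image("scene")
for n in("top","scene"):
  for t in("bottle_center","pin_tip"):
    for r in silhouettes(n,t)[:2]:
        ys,xs=np.nonzero(r["pixels"]);print(n,t,round(r["conf"],2),r["at"],len(xs),xs.min(),xs.max(),ys.min(),ys.max())
a=cv2.imread("pics/scene0.png")[165:230,325:415];b=cv2.imread("pics/top0.png")[215:265,330:390]
cv2.imwrite("pics/c1.png",np.hstack([cv2.resize(a,(450,325),interpolation=cv2.INTER_CUBIC),cv2.resize(b,(340,325),interpolation=cv2.INTER_CUBIC)]))
E
```

```text
[[ 0.344 -0.     0.939]
 [-0.939 -0.     0.344]
 [-0.    -1.    -0.   ]]
tri bottle (array([ 453.83628325, -206.25724296,   76.17378688]), [np.float64(0.6901176774987986), np.float64(0.6901176774988785)]) tri pin (array([517.57711026,  24.11259334,  38.68598574]), [np.float64(4.582192873337781), np.float64(4.582192873337851)])
top bottle_center 0.64 [358.5, 244.6] 225 354 371 234 249
top pin_tip 0.8 [275.2, 215.0] 919 255 287 199 231
scene bottle_center 0.75 [370.0, 192.5] 308 364 378 179 203
scene bottle_center 0.57 [331.6, 172.1] 416 321 344 159 182
scene pin_tip 0.58 [301.0, 246.5] 680 283 321 230 259
```

View pics/c1.png

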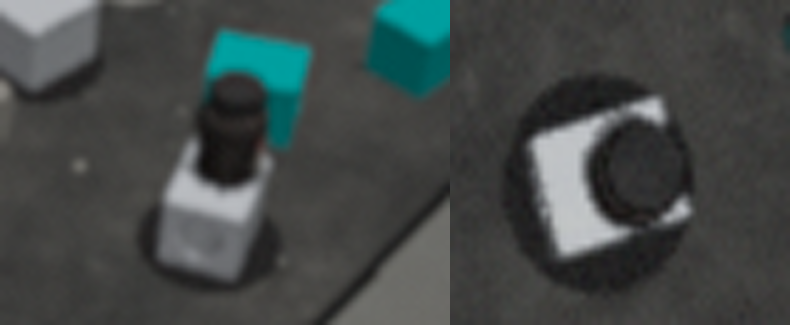

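The crop confirms it: the bottle stands on the grey spacer (top px ~(363,241)), and the turquoise blocks are separate. The +y end face, towards the scene camera, shows a faint circle of about hole size. That is only a hint, to be checked by contact.

```bash
python3 - <<'E'
from h import *
print(onz("top",[363.5,241.2],118),onz("scene",[372.3,184],117),onz("scene",[369.5,201.5],55))
for v in ([454,-206,120],[454,-206,54]): print(proj("top",v),proj("scene",v))
# top-face corners of spacer at z=52
C=[onz("top",[330+(u-450)/5.67,215+v/6.5],52)[:2] for u,v in((530,145),(660,97),(690,215),(560,258))]
C=np.array(C);print(C.round(),C.mean(0),np.linalg.norm(np.diff(C,axis=0),axis=1)); d=(C[1]+C[2]-C[0]-C[3]);print("axis deg",np.degrees(np.arctan2(d[1],d[0])))
E
```

```text
[ 447.39166109 -205.50971828  118.        ] [ 445.73632547 -196.76210483  117.        ] [ 443.31670935 -190.56396145   55.        ]
[363.8377522  238.43255348] [371.7766449  180.52636423]
[360.78297166 240.28792979] [369.33918707 197.66285955]
[[ 460. -163.]
 [ 481. -222.]
 [ 435. -236.]
 [ 417. -178.]] [ 448.35938511 -199.76210357] [62.22574197 48.26450302 61.33138003]
axis deg -71.44662864979773
```

>>> arm_command:
  targets:
    - [-23.2,0,29.2,0]
    - [-23.2,0,29.2,0]
    - [-23.2,0,29.2,0]
    - [-23.2,0,29.2,0]
    - [-23.2,0,29.2,0]
    - [-23.2,0,29.2,0]
    - [-23.2,0,29.2,0]
    - [-23.2,0,29.2,0]
    - [-23.2,0,29.2,0]
    - [-23.2,0,29.2,0]
    - [-23.2,0,29.2,0]
    - [-23.2,0,29.2,0]
    - [0,0,0,-0.12]
    - [0,0,0,-0.12]
    - [0,0,0,-0.12]
    - [0,0,0,-0.12]
    - [0,0,0,-0.12]
    - [0,0,0,-0.12]
    - [0,0,0,-0.12]
    - [0,0,0,-0.12]
  gripper: 100

```text
t: 3.07
ee_pos: [448.3, -205.1, 208.8]
orientation: [-1.562, 0.199, -0.2]
ft_force: [0.3, -1.2, -0.6]
width: 88.0
```

>>> arm_command:
  targets:
    - [0,0,0,-0.12]
    - [0,0,0,-0.12]
    - [0,0,0,-0.12]
    - [0,0,0,-0.12]
    - [0,0,0,-0.105]
    - [0,0,0,0]

```text
t: 3.57
ee_pos: [448.2, -205.1, 208.8]
orientation: [-1.555, -0.258, 0.258]
ft_force: [-0.1, -0.7, 0.6]
width: 87.5
```

```bash
cat >> h.py <<'E'
def go(x,y,z,deg=None):
    "print tool-frame shift to TCP target, and turn to bring jaw x to world angle deg"
    o=get_obs();M=R.from_rotvec(o["orientation"]).as_matrix();a=np.degrees(np.arctan2(M[1,0],M[0,0]))
    d=np.array([x,y,z])-o["ee_pos"];s=M.T@d
    print("t",o["t"],"pos",o["ee_pos"].round(1),"jaw",a.round(2),"F",o["ft_force"].round(1),"M",o["moment"].round(2),"w",round(o["width"],1),"q6",o["qpos"][5].round(2))
    print("shift",s.round(1),"len",np.linalg.norm(d).round(1),"turn",None if deg is None else round(-np.radians((deg-a+180)%360-180),4))
E
python3 - <<'E'
from h import *
go(448,-205,74,18.5)
get_image("top");
for r in silhouettes("top","bottle_center")[:2]+tip_of("top","bottle_center")[:2]: print(r["at"],r["conf"])
cv2.imwrite("pics/t2.png",cv2.resize(get_image("top")[200:290,300:420],(720,540),interpolation=cv2.INTER_CUBIC))
E
```

```text
t 3.5667 pos [ 448.2 -205.1  208.8] jaw 18.83 F [-0.1 -0.7  0.6] M [ 0.02 -0.07 -0.05] w 87.5 q6 -0.78
shift [ -0.2 134.8   0.2] len 134.8 turn 0.0058
[358.2, 245.0] 0.59
[254.9, 167.3] 0.53
[356.2, 242.1] 0.62
[358.4, 243.3] 0.53
```

>>> arm_command:
  targets:
    - [0,20,0,0]
    - [0,20,0,0]
    - [0,20,0,0]
    - [0,0,0,0]

```text
t: 4.1
ee_pos: [446.0, -204.0, 145.7]
orientation: [-1.553, -0.25, 0.257]
ft_force: [-0.5, 0.8, 0.2]
width: 87.7
```

```bash
python3 - <<'E'
from h import *
go(448,-205,74,18.5)
a=get_image("scene")[120:240,310:430];b=get_image("top")[195:285,310:400]
cv2.imwrite("pics/c2.png",np.hstack([cv2.resize(i,(400,400),interpolation=cv2.INTER_CUBIC) for i in(a,b)]))
E
```

```text
t 4.1 pos [ 446.  -204.   145.7] jaw 18.52 F [-0.5  0.8  0.2] M [-0.03 -0.02 -0.01] w 87.7 q6 -0.78
shift [ 1.9 71.7 -1.8] len 71.8 turn 0.0003
```

View pics/c2.png

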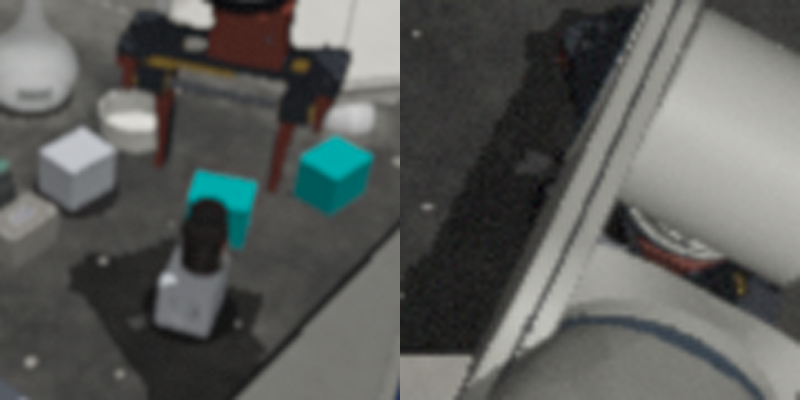

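The crop shows the open fingers above the bottle, with tips at crop (160,165) and (278,190) and the cap at (207,203). I'll check the offset by projection.

```bash
python3 - <<'E'
from h import *
o=get_obs();M=R.from_rotvec(o["orientation"]).as_matrix();p=o["ee_pos"]
for s in(-46,46,0): 
    u=proj("scene",p+M@[s,17,0]);print("tip",((u-[310,120])/.3).round())
for b in([448,-205],[446,-197],[444,-195],[450,-200]):print(b,[((proj("scene",b+[z])-[310,120])/.3).round() for z in(118,54)])
E
```

```text
tip [265. 207.]
tip [161. 183.]
tip [213. 195.]
[448, -205] [array([211., 207.]), array([203., 262.])]
[446, -197] [array([208., 212.]), array([200., 268.])]
[444, -195] [array([208., 214.]), array([200., 270.])]
[450, -200] [array([206., 209.]), array([198., 264.])]
```

>>> arm_command:
  targets:
    - [2,18,0,0]
    - [0,18,0,0]
    - [0,18,0,0]
    - [0,17,0,0]
    - [0,0,0,0]

```text
t: 4.62
ee_pos: [449.4, -204.1, 76.6]
orientation: [-1.554, -0.253, 0.256]
ft_force: [-0.4, 0.7, -0.2]
width: 88.1
```

>>> arm_command:
  targets:
    - [0,0,0,0]
    - [0,0,0,0]
    - [0,0,0,0]
    - [0,0,0,0]
    - [0,0,0,0]
    - [0,0,0,0]
    - [0,0,0,0]
    - [0,0,0,0]
  gripper: 0

```text
t: 5.28
ee_pos: [450.0, -204.4, 77.8]
orientation: [-1.556, -0.255, 0.255]
ft_force: [-1.2, -1.3, 3.5]
width: 39.4
```

>>> arm_command:
  targets:
    - [0,-15,0,0]
    - [0,-20,0,0]
    - [0,-20,0,0]
    - [6,-5,14,0]
    - [12,0,28.8,0]
    - [12,0,28.8,0]
    - [12,0,28.8,0]
    - [12,0,28.8,0]
    - [12,0,28.8,0]
    - [12,0,28.8,0]
    - [12,0,28.8,0]
    - [12,0,28.8,0]
    - [12,0,28.8,0]
    - [12,0,28.8,0]
    - [12,0,28.8,0]
    - [6,0,14,0]
    - [0,0,0,0]
    - [0,0,0,0]

```text
t: 6.78
ee_pos: [476.0, 168.7, 137.3]
orientation: [-1.556, -0.256, 0.257]
ft_force: [-0.1, -0.5, -1.0]
width: 39.2
```

```bash
python3 - <<'E'
from h import *
go(480,170,27,18.5)
b=get_image("top");cv2.imwrite("pics/full.png",b);cv2.imwrite("pics/c3.png",np.hstack([cv2.resize(get_image("scene")[140:300,180:400],(440,320)),cv2.resize(b[210:270,325:391],(352,320),interpolation=cv2.INTER_CUBIC)]))
for n in("top","scene"):
    for r in tip_of(n,"spacer_1_center")+silhouettes(n,"spacer_1_center"):print(n,r["at"],round(r["conf"],2))
E
```

```text
t 6.7833 pos [476.  168.7 137.3] jaw 18.74 F [-0.1 -0.5 -1. ] M [-0.01 -0.17 -0.  ] w 39.2 q6 -0.01
shift [  4.3 110.3  -0. ] len 110.4 turn 0.0041
top [404.0, 225.1] 0.98
top [449.8, 248.4] 0.83
top [358.7, 242.6] 0.77
top [355.6, 242.5] 0.93
top [448.5, 248.4] 0.8
top [400.5, 224.0] 0.71
top [350.8, 253.0] 0.61
scene [367.1, 205.3] 0.86
scene [375.8, 185.2] 0.82
scene [411.9, 172.0] 0.77
scene [225.8, 253.0] 0.63
scene [411.9, 173.5] 0.83
scene [376.0, 183.8] 0.65
scene [367.3, 205.9] 0.56
```

View pics/c3.png

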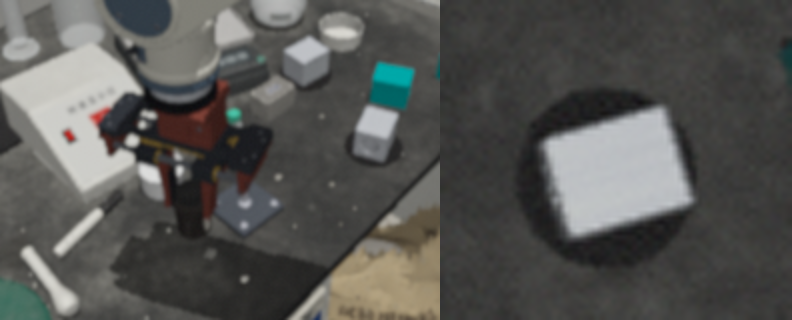

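Image: the bottle hangs upright in the grip, and the spacer is uncovered at top px ~(357,243) with its pad around it. Next I lower the bottle.

>>> arm_command:
  targets:
    - [0,15,0,0]
    - [0,20,0,0]
    - [0,20,0,0]
    - [0,20,0,0]
    - [0,15,0,0]
    - [0,10,0,0]
    - [0,7,0,0]
    - [0,2,0,0]
    - [0,0,0,0]
    - [0,0,0,0]
    - [0,0,0,0]

```text
t: 8.0
ee_pos: [477.1, 168.5, 29.5]
orientation: [-1.555, -0.256, 0.254]
ft_force: [0.4, -0.2, -1.8]
width: 39.3
```

>>> arm_command:
  targets:
    - [0,1,0,0]
    - [0,0.5,0,0]
    - [0,0,0,0]
    - [0,0,0,0]

```text
t: 8.33
ee_pos: [476.5, 168.4, 27.4]
orientation: [-1.556, -0.255, 0.255]
ft_force: [-0.1, 0.2, -2.0]
width: 39.4
```

>>> arm_command:
  targets:
    - [0,0.7,0,0]
    - [0,0.7,0,0]
    - [0,0,0,0]
    - [0,0,0,0]

```text
t: 8.67
ee_pos: [476.5, 168.3, 25.8]
orientation: [-1.556, -0.255, 0.255]
ft_force: [-1.6, 0.2, 1.3]
width: 39.4
```

>>> arm_command:
  targets:
    - [0,0.7,0,0]
    - [0,0,0,0]
    - [0,0,0,0]

```text
t: 8.92
ee_pos: [476.6, 168.3, 25.7]
orientation: [-1.556, -0.255, 0.255]
ft_force: [-2.0, -1.4, 9.7]
width: 39.4
```

>>> arm_command:
  targets:
    - [0,-0.5,0,0]
    - [0,0,0,0]
    - [0,0,0,0]
    - [0,0,0,0]
    - [0,0,0,0]
    - [0,0,0,0]
    - [0,0,0,0]
  gripper: 100

```text
t: 9.5
ee_pos: [476.4, 168.3, 25.5]
orientation: [-1.556, -0.255, 0.255]
ft_force: [0.7, -0.0, 0.4]
width: 82.9
```

>>> arm_command:
  targets:
    - [0,-10,0,0]
    - [0,-20,0,0]
    - [0,-20,0,0]
    - [0,-20,0,0]
    - [0,-20,0,0]
    - [0,-20,0,0]
    - [0,0,0,0]

```text
t: 10.08
ee_pos: [478.8, 169.1, 139.7]
orientation: [-1.555, -0.26, 0.25]
ft_force: [1.6, 0.7, -0.5]
width: 87.8
```

```bash
python3 - <<'E'
from h import *
b=cv2.imread("pics/full.png")
s=[r for r in silhouettes("top","spacer_1_center") ]
hsv=cv2.cvtColor(b,cv2.COLOR_BGR2HSV)
m=((b.min(2)>120)).astype(np.uint8);m[:225]=0;m[262:]=0;m[:,:335]=0;m[:,:335]=0;m[:,385:]=0
ys,xs=np.nonzero(m);r=cv2.minAreaRect(np.c_[xs,ys].astype(np.float32));C=np.array([onz("top",c,52)[:2] for c in cv2.boxPoints(r)])
print(r,C.round(1),onz("top",[xs.mean(),ys.mean()],52).round(1))
e=np.diff(np.vstack([C,C[:1]]),axis=0);print([(np.linalg.norm(v).round(1),np.degrees(np.arctan2(v[1],v[0])).round(1)) for v in e])
# pin: plate centre
m=(b.max(2)>0)
get_image("scene");print([(r["at"],r["conf"]) for r in tip_of("scene","bottle_center")[:2]])
go(450,-200,137,18.5)
E
```

```text
((357.3301696777344, 241.90567016601562), (18.95575714111328, 24.58753776550293), 74.05460357666016) [[ 463.3 -160.1]
 [ 482.5 -220.7]
 [ 436.2 -234.7]
 [ 417.2 -174.4]] [ 450.  -198.4   52. ]
[(np.float64(63.5), np.float64(-72.4)), (np.float64(48.4), np.float64(-163.2)), (np.float64(63.2), np.float64(107.5)), (np.float64(48.2), np.float64(17.2))]
[([275.5, 275.8], 0.82), ([301.0, 235.2], 0.59)]
t 10.2333 pos [476.2 168.2 135.7] jaw 18.62 F [ 0.1 -0.9 -1.4] M [-0.04 -0.15  0.02] w 88.0 q6 -0.01
shift [-142.4   -1.4 -340.6] len 369.2 turn 0.0021
```

>>> arm_command:
  targets:
    - [-12,0,-28.4,0]
    - [-12,0,-28.4,0]
    - [-12,0,-28.4,0]
    - [-12,0,-28.4,0]
    - [-12,0,-28.4,0]
    - [-12,0,-28.4,0]
    - [-12,0,-28.4,0]
    - [-12,0,-28.4,0]
    - [-12,0,-28.4,0]
    - [-12,0,-28.4,0]
    - [-12,0,-28.4,0]
    - [-10,0,-28,0.02]
    - [0,0,0,0]
    - [0,0,0,0]

```text
t: 11.4
ee_pos: [449.6, -200.3, 134.4]
orientation: [-1.556, -0.236, 0.239]
ft_force: [0.2, 0.9, -0.3]
width: 87.7
```

```bash
python3 - <<'E'
from h import *
go(450,-199.5,26,17.4)
print(onz("top",[271.5,215.2],12),onz("top",[271.7,214.6],50),onz("scene",[302.3,231],50),onz("scene",[302.5,243.7],12))
t=cv2.imread("pics/top0.png")[192:240,245:300];s=cv2.imread("pics/scene0.png")[220:265,275:330]
cv2.imwrite("pics/pin.png",np.hstack([cv2.resize(t,(396,345),interpolation=cv2.INTER_CUBIC),cv2.resize(s,(396,345),interpolation=cv2.INTER_CUBIC)]))
E
```

```text
t 11.4 pos [ 449.6 -200.3  134.4] jaw 17.31 F [ 0.2  0.9 -0.3] M [-0.01 -0.04 -0.01] w 87.7 q6 -0.75
shift [  0.8 108.4   0.5] len 108.4 turn -0.0016
[516.17142679  27.04347067  12.        ] [513.36880572  24.23453744  50.        ] [518.86575522  28.06103955  50.        ] [510.49187375  37.36329835  12.        ]
```

View pics/pin.png

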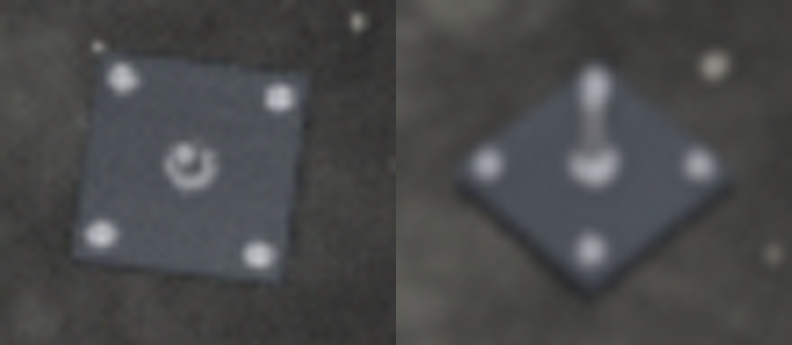

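Image: the pin tip is at top px ~(271.0,213.7) and scene px ~(302.5,229.9), in the middle of the plate's screws.

```bash
python3 - <<'E'
from h import *
print(tri([302.5,230.3],[271.0,213.7]))
print(onz("top",[271.5,215.0],12),onz("top",[271,213.7],50),onz("scene",[302.5,230.3],50),onz("scene",[302.3,241.4],12))
# calib check of known spacer tri etc: spacer top centre z=52
E
```

```text
(array([516.7823644 ,  26.93314798,  52.8290047 ]), [np.float64(1.7601086541349207), np.float64(1.7601086541350102)])
[516.70312678  27.06548251  12.        ] [515.63938288  26.12558442  50.        ] [520.21075067  25.68472442  50.        ] [516.63076706  31.19345316  12.        ]
```

>>> arm_command:
  targets:
    - [0.5,15,0,0]
    - [0,20,0.5,0]
    - [0,20,0,0]
    - [0,20,0,0]
    - [0,20,0,0]
    - [0,12,0,0]
    - [0,0,0,0]
    - [0,0,0,0]

```text
t: 12.07
ee_pos: [450.0, -197.5, 27.7]
orientation: [-1.556, -0.238, 0.242]
ft_force: [0.3, 0.1, 0.4]
width: 87.5
```

>>> arm_command:
  targets:
    - [0,1.5,-1.5,0]
    - [0,0,0,0]

```text
t: 12.23
ee_pos: [452.0, -200.4, 27.7]
orientation: [-1.558, -0.241, 0.239]
ft_force: [-0.6, 0.9, -0.1]
width: 87.9
```

>>> arm_command:
  targets:
    - [0,0,0,0]
    - [0,0,0,0]
    - [0,0,0,0]
    - [0,0,0,0]
    - [0,0,0,0]
    - [0,0,0,0]
    - [0,0,0,0]
  gripper: 0

```text
t: 12.82
ee_pos: [451.4, -200.4, 27.1]
orientation: [-1.558, -0.239, 0.239]
ft_force: [0.4, 0.4, 0.7]
width: 47.7
```

>>> arm_command:
  targets:
    - [0,-10,0,0]
    - [0,-20,0,0]
    - [0,-20,0,0]
    - [0,-20,0,0]
    - [0,-10,0,0]
    - [0,0,0,0]
    - [0,0,0,0]
    - [0,0,0,0]

```text
t: 13.48
ee_pos: [450.6, -200.1, 106.3]
orientation: [-1.557, -0.238, 0.24]
ft_force: [-0.4, -0.6, -3.6]
width: 47.9
```

```bash
python3 - <<'E'
from h import *
# grasp so that pin is 28 mm on tool +z side
go(0,0,0);o=get_obs();M=R.from_rotvec(o["orientation"]).as_matrix()
p=np.array([517,27,100])-28*M[:,2];print(p.round(1));go(*p)
E
```

```text
t 13.4833 pos [ 450.6 -200.1  106.3] jaw 17.48 F [-0.4 -0.6 -3.6] M [-0.09 -0.1   0.01] w 47.9 q6 -0.75
shift [-369.6  107.   326. ] len 504.3 turn None
[5.254e+02 3.000e-01 1.000e+02]
t 13.4833 pos [ 450.6 -200.1  106.3] jaw 17.48 F [-0.4 -0.6 -3.6] M [-0.09 -0.1   0.01] w 47.9 q6 -0.75
shift [131.5   6.3 168.6] len 214.0 turn None
```

>>> arm_command:
  targets:
    - [8,0,10,0]
    - [16.4,0,21,0]
    - [16.4,0,21,0]
    - [16.4,0,21,0]
    - [16.4,0,21,0]
    - [16.4,0,21,0]
    - [16.4,0,21,0]
    - [16.4,0,21,0]
    - [9,0,11,0]
    - [0,10,0,0]
    - [0,10,0,0]
    - [0,5,0,0]
    - [0,0,0,0]
    - [0,0,0,0]

```text
t: 14.65
ee_pos: [525.5, -1.5, 81.0]
orientation: [-1.557, -0.236, 0.24]
ft_force: [0.5, 0.6, -2.9]
width: 47.9
```

```bash
cat >> h.py <<'E'
def pinrel():
    o=get_obs();M=R.from_rotvec(o["orientation"]).as_matrix();print("pin in tool frame",(M.T@(np.array([517,27,50])-o["ee_pos"])).round(1),"F tool",(M.T@o["ft_force"]).round(1),"M tool",(M.T@o["moment"]).round(2))
E
python3 -c "
from h import *
go(0,0,0);pinrel()"
```

```text
t 14.65 pos [525.5  -1.5  81. ] jaw 17.4 F [ 0.5  0.6 -2.9] M [-0.03 -0.13 -0.02] w 47.9 q6 -0.33
shift [-500.8   82.3  158.5] len 531.7 turn None
pin in tool frame [ 0.5 31.  29.7] F tool [0.7 2.9 0.4] M tool [-0.07  0.02 -0.11]
```

>>> arm_command:
  targets:
    - [0,4,2.5,0]
    - [0,1,0,0]
    - [0,0,0,0]
    - [0,1,0,0]
    - [0,1,0,0]
    - [0,0,0,0]

```text
t: 15.15
ee_pos: [525.9, 1.8, 75.1]
orientation: [-1.558, -0.239, 0.239]
ft_force: [0.4, -0.2, -3.3]
width: 47.9
```

>>> arm_command:
  targets:
    - [0,1,0,0]
    - [0,1,0,0]
    - [0,1,0,0]
    - [0,0,0,0]

```text
t: 15.48
ee_pos: [526.2, 1.5, 72.7]
orientation: [-1.558, -0.24, 0.239]
ft_force: [-2.5, -1.1, 4.9]
width: 47.6
```

>>> arm_command:
  targets:
    - [0,1,0,0]
    - [0,1,0,0]
    - [0,1,-0.5,0]
    - [0,0,0,0]

```text
t: 15.82
ee_pos: [527.1, 0.2, 70.6]
orientation: [-1.559, -0.242, 0.239]
ft_force: [-2.9, -7.5, 12.1]
width: 47.7
```

```bash
python3 -c "
from h import *
go(0,0,0);pinrel()"
```

```text
t 15.8167 pos [5.271e+02 2.000e-01 7.060e+01] jaw 17.53 F [-2.9 -7.5 12.1] M [-1.15  0.63  0.15] w 47.7 q6 -0.33
shift [-502.8   69.4  158.7] len 531.8 turn None
pin in tool frame [-1.6 20.5 28.7] F tool [ -5.  -12.1  -6.3] M tool [-0.91 -0.15  0.95]
```

>>> arm_command:
  targets:
    - [0,1,-0.3,0]
    - [0,1,-0.3,0]
    - [0,1,-0.3,0]
    - [0,0,0,0]

```text
t: 16.15
ee_pos: [527.8, -1.1, 67.9]
orientation: [-1.56, -0.242, 0.238]
ft_force: [-2.1, -10.2, 14.8]
width: 47.5
```

>>> arm_command:
  targets:
    - [0,1,-0.3,0]
    - [0,1,-0.3,0]
    - [0,1,-0.3,0]
    - [0,0,0,0]

```text
t: 16.48
ee_pos: [528.2, -2.1, 64.9]
orientation: [-1.56, -0.243, 0.238]
ft_force: [-2.5, -10.9, 13.7]
width: 47.8
```

```bash
python3 -c "
from h import *
go(0,0,0);pinrel()
a=get_image('scene')[120:280,230:390];b=get_image('top')[170:250,230:310]
cv2.imwrite('pics/c4.png',np.hstack([cv2.resize(i,(400,400),interpolation=cv2.INTER_CUBIC) for i in(a,b)]))"
```

```text
t 16.4833 pos [528.2  -2.1  64.9] jaw 17.55 F [ -2.5 -10.9  13.7] M [-1.7   0.57  0.19] w 47.8 q6 -0.33
shift [-503.1   63.2  161.4] len 532.1 turn None
pin in tool frame [-1.9 14.8 31.1] F tool [ -5.7 -13.7  -9.7] M tool [-1.45 -0.2   1.05]
```

View pics/c4.png

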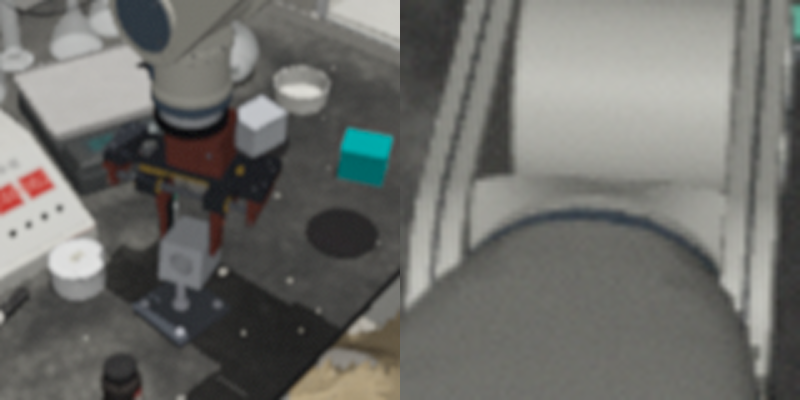

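Image: the spacer's free end rests on the pin (crop ~(180,290)) with a dark ring visible on the end face, and the force stays steady at about 17 N. It is pivoting, so I continue.

>>> arm_command:
  targets:
    - [0,1.2,-0.2,0]
    - [0,1.2,-0.2,0]
    - [0,1.2,-0.2,0]
    - [0,1.2,-0.2,0]
    - [0,0,0,0]

```text
t: 17.0
ee_pos: [528.3, -3.0, 60.0]
orientation: [-1.56, -0.242, 0.238]
ft_force: [-1.0, -11.4, 13.4]
width: 47.8
```

>>> arm_command:
  targets:
    - [0,1.2,0,0]
    - [0,1.2,0,0]
    - [0,1.2,0,0]
    - [0,1.2,0,0]
    - [0,0,0,0]

```text
t: 17.42
ee_pos: [528.2, -3.1, 55.2]
orientation: [-1.56, -0.242, 0.239]
ft_force: [-2.6, -13.4, 14.2]
width: 47.7
```

```bash
python3 -c "
from h import *
go(0,0,0);pinrel()
cv2.imwrite('pics/s5.png',get_image('scene'))"
```

```text
t 17.4167 pos [528.2  -3.1  55.2] jaw 17.55 F [ -2.6 -13.4  14.2] M [-2.01  0.62  0.13] w 47.7 q6 -0.33
shift [-502.8   53.7  162.4] len 531.1 turn None
pin in tool frame [-1.6  5.1 32.1] F tool [ -6.5 -14.1 -12. ] M tool [-1.72 -0.14  1.2 ]
```

>>> arm_command:
  targets:
    - [0,1,0,0]
    - [0,1,0,0]
    - [0,1,0,0]
    - [0,1,0,0]
    - [0,0.5,0.5,0]
    - [0,0,0,0]

```text
t: 17.97
ee_pos: [528.1, -2.8, 50.8]
orientation: [-1.561, -0.243, 0.239]
ft_force: [-2.7, -14.3, 15.8]
width: 47.8
```

>>> arm_command:
  targets:
    - [0,0.5,0.7,0]
    - [0,0,0.7,0]
    - [0,0,0,0]

```text
t: 18.22
ee_pos: [528.1, -2.4, 50.7]
orientation: [-1.562, -0.244, 0.239]
ft_force: [-3.2, -20.7, 18.4]
width: 48.0
```

```bash
python3 -c "
from h import *
go(0,0,0);pinrel()
a=cv2.imread('pics/s5.png')[170:260,260:350];b=get_image('scene')[170:260,260:350]
cv2.imwrite('pics/c5.png',np.hstack([cv2.resize(i,(400,400),interpolation=cv2.INTER_CUBIC) for i in(a,b)]))"
```

```text
t 18.2167 pos [528.1  -2.4  50.7] jaw 17.62 F [ -3.2 -20.7  18.4] M [-3.48  0.75  0.23] w 48.0 q6 -0.33
shift [-502.7   48.8  162.4] len 530.5 turn None
pin in tool frame [-1.6  0.6 31.4] F tool [ -9.2 -18.4 -18.9] M tool [-3.09 -0.25  1.77]
```

View pics/c5.png

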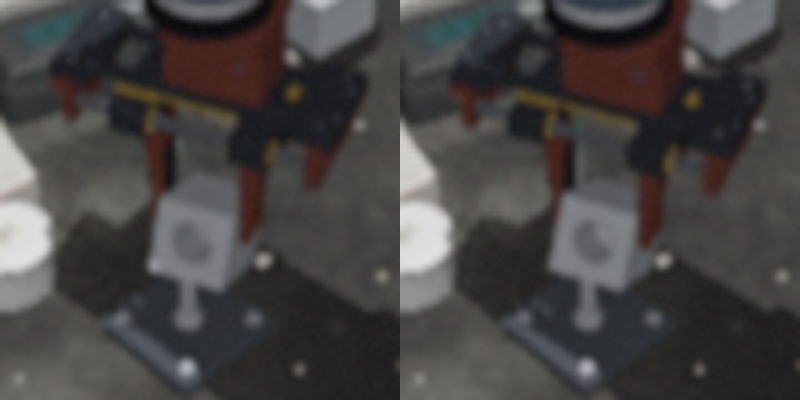

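Image: the bored end is now clearly visible, tilted up towards the camera, at crop (190,240) then (595,240). The rising end carries the hole. I'll back off and finish uprighting by pressing and dragging on free worktop.

>>> arm_command:
  targets:
    - [0,0,0.5,0]
    - [0,0,0,0]
    - [0,0,-5,0]
    - [0,-3,-12,0]
    - [0,-10,-12,0]
    - [-15,-10,-12,0]
    - [-20,0,-14,0]
    - [-20,0,-14,0]
    - [-20,0,-14,0]
    - [0,0,0,0]
    - [0,0,0,0]

```text
t: 19.18
ee_pos: [479.2, -101.8, 71.9]
orientation: [-1.558, -0.237, 0.237]
ft_force: [0.7, 0.6, -3.1]
width: 48.0
```

```bash
python3 -c "
from h import *
go(0,0,0);pinrel()
a=get_image('scene')[170:260,290:380]
cv2.imwrite('pics/c6.png',cv2.resize(a,(500,500),interpolation=cv2.INTER_CUBIC))"
```

```text
t 19.1833 pos [ 479.2 -101.8   71.9] jaw 17.33 F [ 0.7  0.6 -3.1] M [-0.01 -0.14 -0.04] w 48.0 q6 -0.54
shift [-427.2   71.8  239.9] len 495.1 turn None
pin in tool frame [ 74.4  21.9 111.7] F tool [0.8 3.1 0.4] M tool [-0.05  0.04 -0.13]
```

View pics/c6.png

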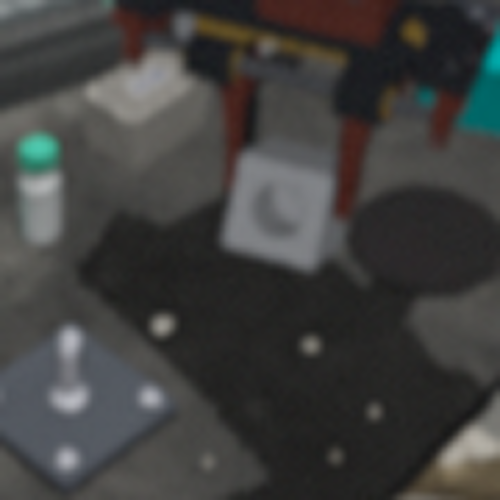

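The hole (crop ~(275,208)) faces up and towards the camera, still tilted. I'll fit the tilt from the face corners.

```bash
cat > tilt.py <<'E'
from h import *
o=get_obs();M=R.from_rotvec(o["orientation"]).as_matrix();g=o["ee_pos"]+M@[0,-2,0]
Q=np.array([[245,150],[335,180],[318,270],[220,240]])/5.556+[290,170]
for th in range(30,95,5):
    t=np.radians(th);ax=np.cos(t)*M[:,2]-np.sin(t)*M[:,1];nb=np.sin(t)*M[:,2]+np.cos(t)*M[:,1]
    c=g+nb*1
    P=np.array([proj("scene",c+30*ax+24*(s*M[:,0]+k*nb)) for s,k in((1,-1),(-1,-1),(-1,1),(1,1))])
    if th==30: print(P.round(),Q.round())
    D=P-Q; off=D.mean(0); best=min([np.sqrt(((np.roll(P,k,0)-np.roll(P,k,0).mean(0)-Q+Q.mean(0))**2).mean()) for k in range(4)]+[np.sqrt(((np.roll(P[::-1],k,0)-P.mean(0)-Q+Q.mean(0))**2).mean()) for k in range(4)])
    print(th,best.round(2),off.round(1))
E
python3 tilt.py
```

```text
[[333. 198.]
 [349. 203.]
 [346. 219.]
 [329. 215.]] [[334. 197.]
 [350. 202.]
 [347. 219.]
 [330. 213.]]
30 0.48 [-0.9  1. ]
35 0.5 [-0.7  0.2]
40 0.54 [-0.5 -0.7]
45 0.59 [-0.2 -1.6]
50 0.64 [ 0.  -2.5]
55 0.7 [ 0.3 -3.4]
60 0.78 [ 0.6 -4.2]
65 0.9 [ 0.9 -5.1]
70 1.07 [ 1.2 -5.9]
75 1.29 [ 1.5 -6.6]
80 1.56 [ 1.8 -7.4]
85 1.87 [ 2.1 -8. ]
90 2.22 [ 2.4 -8.6]
```

Shape fit, force direction (~41° including friction) and the visible upper face all put the tilt at only ~30–40°. So the spacer partly slid up in the grip instead of turning. A grip near the flat end gives more lever on the pin, so I'll lay it down on free worktop and re-grip.

>>> arm_command:
  targets:
    - [0,12,0,0]
    - [0,12,0,0]
    - [0,8,0,0]
    - [0,3,0,0]
    - [0,0,0,0]
    - [0,0,0,0]

```text
t: 19.73
ee_pos: [479.8, -100.3, 36.5]
orientation: [-1.557, -0.24, 0.24]
ft_force: [-0.1, 0.9, -3.2]
width: 48.0
```

>>> arm_command:
  targets:
    - [0,2,0.5,0]
    - [0,2,0.5,0]
    - [0,2,0.5,0]
    - [0,0,0,0]

```text
t: 20.07
ee_pos: [478.8, -99.0, 30.3]
orientation: [-1.557, -0.239, 0.24]
ft_force: [-0.5, 0.0, -3.8]
width: 47.8
```

>>> arm_command:
  targets:
    - [0,2,1,0]
    - [0,2,1,0]
    - [0,0,0,0]

```text
t: 20.32
ee_pos: [478.8, -97.2, 27.4]
orientation: [-1.558, -0.24, 0.239]
ft_force: [-2.6, 0.4, 10.2]
width: 48.4
```

>>> arm_command:
  targets:
    - [0,1,1.5,0]
    - [0,1,1.5,0]
    - [0,1,1.5,0]
    - [0,1,1.5,0]
    - [0,0,0,0]

```text
t: 20.73
ee_pos: [476.9, -91.4, 23.8]
orientation: [-1.558, -0.24, 0.239]
ft_force: [-3.9, 1.1, 15.9]
width: 48.0
```

>>> arm_command:
  targets:
    - [0,0.5,2,0]
    - [0,0.5,2,0]
    - [0,0.5,2,0]
    - [0,0,0,0]

```text
t: 21.07
ee_pos: [475.6, -86.1, 21.7]
orientation: [-1.559, -0.241, 0.238]
ft_force: [-1.4, -2.9, 6.8]
width: 47.8
```

```bash
python3 -c "
from h import *
go(0,0,0);pinrel()
a=get_image('scene')[170:260,290:380]
cv2.imwrite('pics/c7.png',cv2.resize(a,(500,500),interpolation=cv2.INTER_CUBIC))"
```

```text
t 21.0667 pos [475.6 -86.1  21.7] jaw 17.49 F [-1.4 -2.9  6.8] M [-0.82  0.07 -0.05] w 47.8 q6 -0.51
shift [-427.7   20.7  225.1] len 483.8 turn None
pin in tool frame [ 73.6 -28.4  95.4] F tool [-2.2 -6.8 -2.3] M tool [-0.76  0.05  0.32]
```

View pics/c7.png

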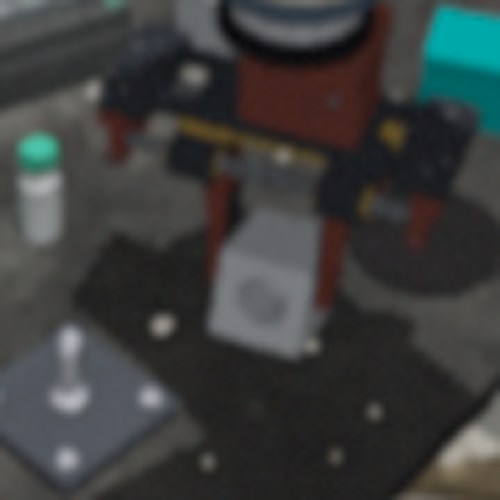

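The spacer lies nearly flat, hole end towards the camera (crop ~(260,298)). I release, back away and measure from the top camera.

>>> arm_command:
  targets:
    - [0,-1,0,0]
    - [0,0,0,0]
    - [0,0,0,0]
    - [0,0,0,0]
    - [0,0,0,0]
    - [0,0,0,0]
    - [0,0,0,0]
    - [0,-15,0,0]
    - [0,-20,0,0]
    - [0,-20,0,0]
    - [0,-15,-15,0]
    - [0,0,-35,0]
    - [0,0,-35,0]
    - [0,0,-35,0]
    - [0,0,-35,0]
    - [0,0,-20,0]
    - [0,0,0,0]
  gripper: 100

```text
t: 22.53
ee_pos: [529.0, -256.6, 92.2]
orientation: [-1.56, -0.239, 0.235]
ft_force: [-0.5, 0.5, -0.5]
width: 88.0
```

```bash
cat > find.py <<'E'
from h import *
b=get_image("top");cv2.imwrite("pics/f.png",b)
m=(b.min(2)>110).astype(np.uint8)
x0,y0=proj("top",[473,-75,52]).astype(int);w=np.zeros_like(m);w[y0-28:y0+28,x0-32:x0+32]=1;m*=w
n,l,s,c=cv2.connectedComponentsWithStats(m);print(s.tolist()[1:],x0,y0)
k=1+np.argmax(s[1:,4]);ys,xs=np.nonzero(l==k)
r=cv2.minAreaRect(np.c_[xs,ys].astype(np.float32));C=np.array([onz("top",q,48)[:2] for q in cv2.boxPoints(r)]);print(C.round(1),onz("top",[xs.mean(),ys.mean()],48).round(1))
e=np.diff(np.vstack([C,C[:1]]),axis=0);print([(np.linalg.norm(v).round(1),np.degrees(np.arctan2(v[1],v[0])).round(1)) for v in e])
for n in("top","scene"):
    if n=="scene":get_image(n)
    print([(q["at"],round(q["conf"],2),onz(n,q["at"],24).round()[:2]) for q in tip_of(n,"spacer_1_center")])
go(473,-75,60,17.4)
E
python3 find.py
```

```text
[[282, 204, 4, 4, 13], [300, 214, 3, 2, 5], [299, 220, 28, 23, 462], [279, 226, 4, 3, 12], [278, 243, 1, 1, 1]] 309 231
[[ 487.9  -44.8]
 [ 507.1 -104.5]
 [ 458.1 -119.9]
 [ 439.3  -60.5]] [474.3 -82.7  48. ]
[(np.float64(62.7), np.float64(-72.2)), (np.float64(51.3), np.float64(-162.6)), (np.float64(62.3), np.float64(107.6)), (np.float64(51.1), np.float64(17.8))]
[([310.9, 234.5], 0.95, array([467., -78.])), ([447.4, 247.9], 0.89, array([ 443., -438.]))]
[([377.1, 182.8], 0.92, array([ 493., -317.])), ([411.2, 173.8], 0.91, array([ 431., -434.])), ([338.6, 221.9], 0.85, array([479., -87.]))]
t 22.7333 pos [ 526.5 -251.5   91.5] jaw 17.5 F [ 0.1 -0.2  0.2] M [-0.01 -0.14 -0.02] w 87.9 q6 -0.77
shift [  2.1  31.8 184.3] len 187.1 turn 0.0017
```

>>> arm_command:
  targets:
    - [0,0,20,0]
    - [0,0,30,0]
    - [0,0,30,0]
    - [0,0,30,0]
    - [0,0,30,0]
    - [0,0,20,0]
    - [0,0,0,0]
    - [0,0,0,0]

```text
t: 23.4
ee_pos: [478.8, -98.6, 92.2]
orientation: [-1.557, -0.242, 0.242]
ft_force: [0.6, -1.0, 0.1]
width: 88.1
```

```bash
python3 -c "
from h import *
go(478.5,-97.3,22,17.6)"
```

```text
t 23.4 pos [478.8 -98.6  92.2] jaw 17.68 F [ 0.6 -1.   0.1] M [-0.   -0.12  0.02] w 88.1 q6 -0.54
shift [ 0.1 70.2  1.3] len 70.2 turn 0.0013
```

>>> arm_command:
  targets:
    - [0,15,1,0]
    - [0,20,0,0]
    - [0,20,0,0]
    - [0,12,0,0]
    - [0,2,0,0]
    - [0,0,0,0]
    - [0,0,0,0]

```text
t: 23.98
ee_pos: [479.6, -99.6, 23.4]
orientation: [-1.558, -0.24, 0.239]
ft_force: [0.3, -0.2, 0.9]
width: 87.8
```

>>> arm_command:
  targets:
    - [0,0,0,0]
    - [0,0,0,0]
    - [0,0,0,0]
    - [0,0,0,0]
    - [0,0,0,0]
    - [0,0,0,0]
    - [0,0,0,0]
  gripper: 0

```text
t: 24.57
ee_pos: [479.2, -99.1, 23.1]
orientation: [-1.558, -0.24, 0.239]
ft_force: [0.9, -0.1, 1.8]
width: 47.9
```

>>> arm_command:
  targets:
    - [0,-12,0,0]
    - [0,-20,0,0]
    - [0,-20,0,0]
    - [0,-15,0,0]
    - [0,0,0,0]
    - [0,0,0,0]

```text
t: 25.07
ee_pos: [479.2, -99.2, 90.1]
orientation: [-1.558, -0.24, 0.239]
ft_force: [-0.0, 0.8, -3.9]
width: 48.2
```

```bash
python3 -c "
from h import *
go(0,0,0);pinrel()
cv2.imwrite('pics/s8.png',get_image('scene'))"
```

```text
t 25.0667 pos [479.2 -99.2  90.1] jaw 17.48 F [-0.   0.8 -3.9] M [-0.12 -0.13  0.03] w 48.2 q6 -0.53
shift [-427.4   89.5  238.6] len 497.6 turn None
pin in tool frame [ 73.9  40.1 109. ] F tool [0.2 3.9 0.8] M tool [-0.16 -0.03 -0.09]
```

>>> arm_command:
  targets:
    - [10,0,9,0]
    - [20,0,18,0]
    - [20,0,18,0]
    - [16,0,15,0]
    - [8,0,7,0]
    - [0,10,0,0]
    - [0,4,0,0]
    - [0,0,0,0]
    - [0,0,0,0]

```text
t: 25.87
ee_pos: [527.9, -13.8, 74.8]
orientation: [-1.557, -0.236, 0.241]
ft_force: [-0.5, -1.0, -3.3]
width: 47.7
```

```bash
python3 -c "
from h import *
go(0,0,0);pinrel()"
```

```text
t 25.8667 pos [527.9 -13.8  74.8] jaw 17.42 F [-0.5 -1.  -3.3] M [-0.04 -0.16  0.  ] w 47.7 q6 -0.35
shift [-499.4   76.3  171.2] len 533.4 turn None
pin in tool frame [ 1.9 24.9 42.2] F tool [-0.8  3.3 -0.8] M tool [-0.09 -0.   -0.14]
```

>>> arm_command:
  targets:
    - [0,1,0,0]
    - [0,1,0,0]
    - [0,1,0,0]
    - [0,1,-0.3,0]
    - [0,1,-0.3,0]
    - [0,1,-0.3,0]
    - [0,0,0,0]

```text
t: 26.45
ee_pos: [530.5, -14.7, 71.0]
orientation: [-1.559, -0.241, 0.239]
ft_force: [-1.8, -5.6, 7.2]
width: 47.8
```

>>> arm_command:
  targets:
    - [0,1.2,-0.4,0]
    - [0,1.2,-0.4,0]
    - [0,1.2,-0.4,0]
    - [0,1.2,-0.4,0]
    - [0,1.2,-0.4,0]
    - [0,1.2,-0.4,0]
    - [0,0,0,0]

```text
t: 27.03
ee_pos: [531.8, -17.6, 64.1]
orientation: [-1.56, -0.242, 0.238]
ft_force: [-0.7, -8.1, 8.9]
width: 47.8
```

```bash
python3 -c "
from h import *
go(0,0,0);pinrel()"
```

```text
t 27.0333 pos [531.8 -17.6  64.1] jaw 17.52 F [-0.7 -8.1  8.9] M [-1.33  0.31  0.17] w 47.8 q6 -0.36
shift [-501.9   62.6  177.1] len 535.9 turn None
pin in tool frame [-0.7 13.9 47. ] F tool [-3.1 -8.9 -7.5] M tool [-1.18 -0.18  0.69]
```

>>> arm_command:
  targets:
    - [0,1.2,-0.2,0]
    - [0,1.2,-0.2,0]
    - [0,1.2,-0.2,0]
    - [0,1.2,-0.2,0]
    - [0,1.2,-0.2,0]
    - [0,1.2,-0.2,0]
    - [0,0,0,0]

```text
t: 27.62
ee_pos: [532.2, -19.0, 56.8]
orientation: [-1.56, -0.242, 0.238]
ft_force: [-1.7, -10.6, 8.5]
width: 48.1
```

>>> arm_command:
  targets:
    - [0,1.2,0,0]
    - [0,1.2,0,0]
    - [0,1.2,0,0]
    - [0,1.2,0,0]
    - [0,1.2,0,0]
    - [0,1.2,0,0]
    - [0,0,0,0]

```text
t: 28.2
ee_pos: [532.1, -19.0, 49.6]
orientation: [-1.56, -0.242, 0.238]
ft_force: [-1.7, -10.5, 8.2]
width: 47.8
```

```bash
python3 -c "
from h import *
go(0,0,0);pinrel()"
```

```text
t 28.2 pos [532.1 -19.   49.6] jaw 17.53 F [ -1.7 -10.5   8.2] M [-1.72  0.24  0.17] w 47.8 q6 -0.36
shift [-501.7   48.2  178.6] len 534.7 turn None
pin in tool frame [-0.5 -0.6 48.4] F tool [-4.8 -8.2 -9.5] M tool [-1.57 -0.17  0.74]
```

>>> arm_command:
  targets:
    - [0,1.2,0,0]
    - [0,1.2,0,0]
    - [0,1.2,0.2,0]
    - [0,1.2,0.4,0]
    - [0,1.2,0.4,0]
    - [0,1,0.5,0]
    - [0,0,0,0]

```text
t: 28.78
ee_pos: [531.7, -17.8, 42.6]
orientation: [-1.56, -0.242, 0.239]
ft_force: [-1.7, -13.1, 7.7]
width: 47.6
```

>>> arm_command:
  targets:
    - [0,0.5,1,0]
    - [0,0.5,1,0]
    - [0,0.5,1,0]
    - [0,0,0,0]

```text
t: 29.12
ee_pos: [531.3, -16.1, 41.6]
orientation: [-1.562, -0.244, 0.239]
ft_force: [-1.7, -20.4, 11.2]
width: 47.7
```

>>> arm_command:
  targets:
    - [0,0.3,1,0]
    - [0,0.3,1,0]
    - [0,0.3,1,0]
    - [0,0,0,0]

```text
t: 29.45
ee_pos: [531.2, -13.6, 41.1]
orientation: [-1.563, -0.245, 0.238]
ft_force: [-0.8, -23.0, 12.4]
width: 47.8
```

```bash
python3 -c "
from h import *
go(0,0,0);pinrel()"
```

```text
t 29.45 pos [531.2 -13.6  41.1] jaw 17.61 F [ -0.8 -23.   12.4] M [-3.74  0.17  0.28] w 47.8 q6 -0.35
shift [-502.3   38.2  173.9] len 533.0 turn None
pin in tool frame [-1.2 -9.2 43. ] F tool [ -7.7 -12.3 -21.7] M tool [-3.51 -0.3   1.29]
```

>>> arm_command:
  targets:
    - [0,-0.7,0.7,0]
    - [0,-0.3,1,0]
    - [0,0,1,0]
    - [0,0,0,0]

```text
t: 29.78
ee_pos: [531.7, -11.5, 42.5]
orientation: [-1.564, -0.247, 0.236]
ft_force: [1.1, -24.9, 12.6]
width: 47.8
```

```bash
python3 -c "
from h import *
go(0,0,0);pinrel()
a=get_image('scene')[170:260,260:350]
cv2.imwrite('pics/c9.png',cv2.resize(a,(600,600),interpolation=cv2.INTER_CUBIC))"
```

```text
t 29.7833 pos [531.7 -11.5  42.5] jaw 17.61 F [  1.1 -24.9  12.6] M [-4.18 -0.22  0.23] w 47.8 q6 -0.34
shift [-503.6   38.2  172.1] len 533.6 turn None
pin in tool frame [-2.4 -7.9 41.1] F tool [ -6.5 -12.4 -24.2] M tool [-4.05 -0.26  1.06]
```

View pics/c9.png

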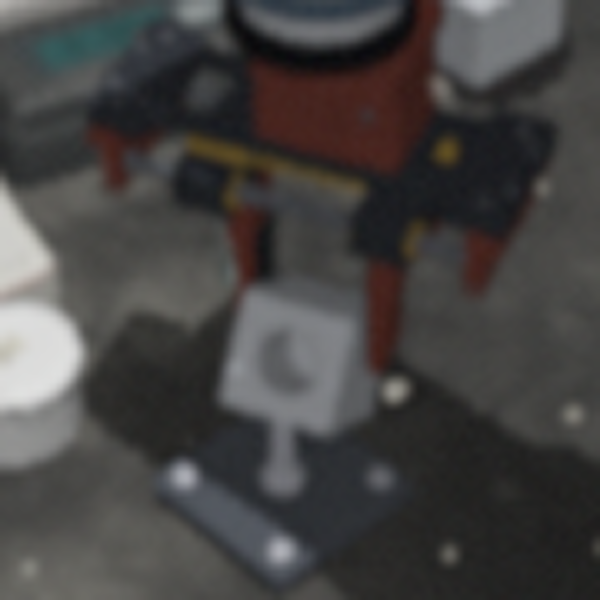

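Image: the spacer's hole end is well raised above the pin, face centre at crop (293,358). I'll intersect that ray with the jaw mid-plane to get the tilt.

```bash
cat > ang.py <<'E'
from h import *
def ang(px):
    o=get_obs();M=R.from_rotvec(o["orientation"]).as_matrix();g=o["ee_pos"]+M@[0,-2,0]
    p,d=ray("scene",px);s=(g-p)@M[:,0]/(d@M[:,0]);q=M.T@(p+s*d-g);return q.round(1)
E
python3 - <<'E'
from ang import *
for c in([293,358],[306.5,300],[279,417.5]):
    q=ang(np.array(c)/6.667+[260,170]);print(q,np.degrees(np.arctan2(-q[1],q[2])).round(1),np.hypot(q[1],q[2]).round(1))
# pin sanity: project
print((proj("scene",[517,27,50])-[260,170])*6.667,(proj("scene",[517,27,18])-[260,170])*6.667)
E
```

```text
[  0.  -22.9  29.3] 38.0 37.2
[ -0.  -43.5  15.1] 70.9 46.0
[-0.  -1.8 44.1] 2.3 44.1
[287.10551956 407.38790486] [287.76274791 460.31799523]
```

The bar slid along the grip as its low corner reached the plate, and the tilt is ~36°. A grip still nearer the flat end keeps that corner clear of the plate. I lay it down once more and re-grip ~22 mm off centre.

>>> arm_command:
  targets:
    - [0,0,-8,0]
    - [0,-5,-15,0]
    - [-10,-15,-12,0]
    - [-20,-5,-12,0]
    - [-20,5,-12,0]
    - [-20,12,-12,0]
    - [-5,14,-3,0]
    - [0,3,0,0]
    - [0,0,0,0]
    - [0,0,0,0]

```text
t: 30.67
ee_pos: [479.2, -100.4, 31.2]
orientation: [-1.558, -0.24, 0.239]
ft_force: [0.6, -0.5, -3.5]
width: 47.7
```

>>> arm_command:
  targets:
    - [0,2,1.5,0]
    - [0,1,1.5,0]
    - [0,1,1.5,0]
    - [0,1,1.5,0]
    - [0,1,1.5,0]
    - [0,0,0,0]

```text
t: 31.17
ee_pos: [476.0, -93.1, 24.9]
orientation: [-1.557, -0.239, 0.24]
ft_force: [-0.7, 0.5, -3.9]
width: 47.7
```

>>> arm_command:
  targets:
    - [0,1,0,0]
    - [0,1,0,0]
    - [0,1,0,0]
    - [0,0,0,0]

```text
t: 31.5
ee_pos: [476.3, -93.6, 22.0]
orientation: [-1.558, -0.239, 0.239]
ft_force: [-0.3, 0.1, -1.9]
width: 47.6
```

```bash
python3 - <<'E'
from ang import *
go(0,0,0)
b=get_image("scene");cv2.imwrite("pics/s10.png",b)
g=cv2.cvtColor(b,cv2.COLOR_BGR2GRAY)
for n in silhouettes("scene","spacer_1_center"):
    ys,xs=np.nonzero(n["pixels"]);print(n["at"],round(n["conf"],2),len(xs),xs.min(),xs.max(),ys.min(),ys.max())
q=get_obs();p=proj("scene",q["ee_pos"]);print("tcp px",p)
u,v=int(p[0]),int(p[1])
for r in range(v-16,v+26,2):print(r,g[r,u-22:u+24:2])
E
```

```text
t 31.5 pos [476.3 -93.6  22. ] jaw 17.47 F [-0.3  0.1 -1.9] M [-0.03 -0.05  0.02] w 47.6 q6 -0.52
shift [-426.2   21.9  232.2] len 485.9 turn None
[410.4, 174.7] 0.75 383 398 420 161 184
[337.8, 221.0] 0.61 345 328 347 211 231
tcp px [340.56751675 221.70043861]
205 [71 71 75 75 73 58 44 31 41 69 70 70 71 73 69 38 30 28 29 55 66 59 62]
207 [69 69 73 73 70 54 45 32 26 49 64 71 73 76 73 57 34 32 30 46 47 46 56]
209 [71 74 75 71 61 47 45 25 32 47 42 62 70 75 80 70 44 42 37 36 37 40 40]
211 [59 69 65 50 39 42 58 70 73 82 75 63 63 74 77 65 44 44 40 41 40 40 40]
213 [ 39  49  40  32  35  39  91 122 113 104  94  89  82  82  80  60  45  41
  39  44  41  42  40]
215 [ 34  34  35  38  36  43 108 130 130 128 125 119 108  99  90  60  43  42
  43  42  39  38  42]
217 [ 31  33  31  34  31  55 120 128 123 120 126 128 130 129 115  62  42  48
  53  40  40  39  40]
219 [ 33  32  34  33  30  70 126 123 101 112 125 124 128 130 114  60  40  51
  64  49  40  39  42]
221 [ 33  34  34  35  38  90 129 116  93 116 128 125 128 128 102  54  39  45
  57  65  56  45  41]
223 [ 33  33  36  37  41 106 129 115  93 10
[... 324 characters left out ...]
33  32
  34  37  37  37  39]
231 [ 42  38  36  36  36  37  40  51  69  96 112 122 122 101 109  41  35  36
  38  37  36  39  41]
233 [40 40 40 38 38 36 36 35 32 37 47 65 72 64 77 40 39 38 40 36 35 37 38]
235 [49 40 39 39 36 33 33 35 34 36 36 35 34 35 37 39 39 38 36 36 37 39 38]
237 [71 53 38 39 37 35 32 35 35 34 34 34 36 36 36 38 38 34 36 35 37 37 36]
239 [94 76 60 39 36 34 35 31 36 35 33 35 36 36 37 36 34 34 37 36 37 37 36]
241 [143  84  76  46  32  35  35  34  37  37  32  34  34  33  33  34  36  36
  34  36  39  37  37]
243 [105  76  71  57  39  34  33  32  40  42  35  34  31  32  33  34  33  36
  33  69  65  37  39]
245 [68 58 68 70 55 35 34 34 36 38 35 34 33 32 30 33 34 34 33 54 52 35 35]
```

```bash
cat > fit.py <<'E'
from h import *
from scipy.optimize import minimize
def fit(file,thr=85):
    g=cv2.cvtColor(cv2.imread(file),cv2.COLOR_BGR2GRAY);o=get_obs();M=R.from_rotvec(o["orientation"]).as_matrix();gp=o["ee_pos"]+M@[0,-2,0]
    p=proj("scene",gp).astype(int);w=np.zeros_like(g);w[p[1]-22:p[1]+16,p[0]-20:p[0]+14]=1
    m=((g>thr)*w).astype(np.uint8);n,l,s,c=cv2.connectedComponentsWithStats(m);m=(l==1+np.argmax(s[1:,4])).astype(np.uint8)
    S=8;mb=cv2.resize(m,None,fx=S,fy=S)
    def poly(v):
        t=np.radians(v[0]);ax=np.cos(t)*M[:,2]-np.sin(t)*M[:,1];nb=np.sin(t)*M[:,2]+np.cos(t)*M[:,1]
        c=gp+v[1]*ax-v[2]*nb
        return np.array([proj("scene",c+24*(a*M[:,0]+b*nb)) for a,b in((1,-1),(-1,-1),(-1,1),(1,1))])
    def cost(v):
        q=np.zeros_like(mb);cv2.fillPoly(q,[np.round((poly(v)+.5)*S).astype(np.int32)],1)
        return 1-(q&mb).sum()/max((q|mb).sum(),1)+0.002*abs(v[2])
    for t0 in(10,25,40,55,70,85):
        b=min((minimize(cost,[t0,L,pp],method="Nelder-Mead",options=dict(initial_simplex=[[t0,L,pp],[t0+8,L,pp],[t0,L-6,pp],[t0,L,pp+5]],maxiter=150)) for L in(30,42) for pp in(0,8)),key=lambda r:r.fun);print(t0,b.x.round(1),round(b.fun,3))
if __name__=="__main__":
    import sys;fit(sys.argv[1])
E
python3 fit.py pics/s10.png
```

```text
Traceback (most recent call last):
  File "fit.py", line 18, in <module>
    import sys;fit(sys.argv[1])
               ~~~^^^^^^^^^^^^^
  File "fit.py", line 16, in fit
    b=min((minimize(cost,[t0,L,pp],method="Nelder-Mead",options=dict(initial_simplex=[[t0,L,pp],[t0+8,L,pp],[t0,L-6,pp],[t0,L,pp+5]],maxiter=150)) for L in(30,42) for pp in(0,8)),key=lambda r:r.fun);print(t0,b.x.round(1),round(b.fun,3))
  File "fit.py", line 16, in <genexpr>
    b=min((minimize(cost,[t0,L,pp],method="Nelder-Mead",options=dict(initial_simplex=[[t0,L,pp],[t0+8,L,pp],[t0,L-6,pp],[t0,L,pp+5]],maxiter=150)) for L in(30,42) for pp in(0,8)),key=lambda r:r.fun);print(t0,b.x.round(1),round(b.fun,3))
           ~~~~~~~~^^^^^^^^^^^^^^^^^^^^^^^^^^^^^^^^^^^^^^^^^^^^^^^^^^^^^^^^^^^^^^^^^^^^^^^^^^^^^^^^^^^^^^^^^^^^^^^^^^^^^^^^^^^^^^^^^^^^^^^^^^^^^^^
  File "fit.py", line 13, in cost
    q=np.zeros_like(mb);cv2.fillPoly(q,[np.round((poly(v)+.5)*S).astype(np.int32)],1)
                                                  ~~~~^^^
  File "fit.py", line 11, in poly
    return np.array([proj("scene",c+24*(a*M[:,0]+b*nb)) for a,b in((1,-1),(-1,-1),(-1,1),(1,1))])
                     ~~~~^^^^^^^^^^^^^^^^^^^^^^^^^^^^^^
  File "h.py", line 17, in proj
    c=camera_model(cam);v=rotm(c["orientation"]).T@(np.array(x)-c["position"])*[1,-1,-1]
ValueError: time passes only in moves, steps and waits
```

```bash
sed -i 's/^from workcell import \*/from workcell import *\nimport functools,workcell\ncamera_model=functools.lru_cache(None)(workcell.camera_model)/' h.py; timeout 200 python3 fit.py pics/s10.png
```

```text
10 [40.9 50.8 -0.4] 0.166
25 [42.3 50.2 -1.1] 0.17
40 [40.3 50.1 -0.3] 0.167
55 [40.3 50.2 -0.2] 0.167
70 [40.5 52.4 -0. ] 0.169
85 [40.5 50.7 -0. ] 0.168
```

```bash
python3 - <<'E'
from ang import *
TL,TR,BR,BL=map(np.array,([330.5,212.5],[348,216.5],[346,232.5],[326,228.5]))
for n,c in(("top",(TL+TR)/2),("bot",(BL+BR)/2),("cen",(TL+TR+BR+BL)/4)):print(n,ang(c))
E
python3 - <<'E'
import sys;sys.path.insert(0,".")
import h,cv2,numpy as np,fit
c=cv2.imread("pics/c9.png");f=np.zeros((400,640,3),np.uint8);f[170:260,260:350]=cv2.resize(c,(90,90),interpolation=cv2.INTER_AREA);cv2.imwrite("pics/c9f.png",f)
o={"ee_pos":np.array([531.7,-11.5,42.5]),"orientation":np.array([-1.564,-.247,.236])};fit.get_obs=lambda:o
fit.fit("pics/c9f.png")
E
```

```text
top [ -0.  -43.8  19.1]
bot [-0.   1.5 39.6]
cen [  0.  -21.3  29.3]
10 [42.3 49.8 -0.4] 0.229
25 [41.3 48.9 -0. ] 0.227
40 [42.3 49.7 -0.5] 0.229
55 [41.8 49.2 -0. ] 0.23
70 [42.1 50.6 -0.6] 0.23
85 [40.8 50.6 -0.2] 0.23
```

>>> arm_command:
  targets:
    - [0,-8,0,0]
    - [0,-18,0,0]
    - [18,-4,12,0]
    - [20,0,14,0]
    - [20,0,14,0]
    - [15,0,10,0]
    - [2,0,2,0]
    - [0,0,0,0]
    - [0,0,0,0]

```text
t: 32.35
ee_pos: [531.2, -21.6, 52.0]
orientation: [-1.557, -0.239, 0.241]
ft_force: [-0.2, -0.0, -4.8]
width: 47.9
```

```bash
python3 -c "
from h import *
go(0,0,0);pinrel()"
```

```text
t 32.35 pos [531.2 -21.6  52. ] jaw 17.51 F [-0.2 -0.  -4.8] M [-0.12 -0.09 -0.01] w 47.9 q6 -0.37
shift [-500.    52.5  180.4] len 534.2 turn None
pin in tool frame [ 1.1  2.  50.6] F tool [-0.2  4.8  0. ] M tool [-0.14  0.01 -0.05]
```

Now I lower beside the pin, then combine pushing and lowering.

>>> arm_command:
  targets:
    - [0,4,0.5,0]
    - [0,4,0.5,0]
    - [0,3,0,0]
    - [0,1,0,0]
    - [0,0,0,0]

```text
t: 32.77
ee_pos: [531.3, -20.8, 39.4]
orientation: [-1.557, -0.238, 0.24]
ft_force: [0.3, -0.0, -2.9]
width: 47.8
```

>>> arm_command:
  targets:
    - [0,0.5,1,0]
    - [0,0.5,1,0]
    - [0,0.5,1,0]
    - [0,0,1,0]
    - [0,0,0,0]

```text
t: 33.18
ee_pos: [531.6, -17.5, 39.2]
orientation: [-1.559, -0.242, 0.239]
ft_force: [0.1, -7.0, 1.1]
width: 48.0
```

>>> arm_command:
  targets:
    - [0,0.3,1,0]
    - [0,0.3,1,0]
    - [0,0,0,0]

```text
t: 33.43
ee_pos: [531.8, -16.8, 39.2]
orientation: [-1.561, -0.243, 0.238]
ft_force: [1.3, -14.3, 6.7]
width: 47.7
```

```bash
python3 -c "
from h import *
go(0,0,0);pinrel()"
```

```text
t 33.4333 pos [531.8 -16.8  39.2] jaw 17.57 F [  1.3 -14.3   6.7] M [-2.28  0.03  0.18] w 47.7 q6 -0.36
shift [-502.    37.2  176.7] len 533.5 turn None
pin in tool frame [ -0.9 -11.   46.2] F tool [ -3.   -6.7 -14.1] M tool [-2.16 -0.19  0.71]
```

>>> arm_command:
  targets:
    - [0,0.5,0.8,0]
    - [0,0.5,0.8,0]
    - [0,0.5,0.8,0]
    - [0,0,0,0]

```text
t: 33.77
ee_pos: [531.5, -15.3, 38.2]
orientation: [-1.562, -0.244, 0.238]
ft_force: [0.6, -19.3, 10.0]
width: 47.6
```

>>> arm_command:
  targets:
    - [0,0.3,0.8,0]
    - [0,0.3,0.8,0]
    - [0,0.3,0.8,0]
    - [0,0,0,0]

```text
t: 34.1
ee_pos: [531.0, -13.6, 37.6]
orientation: [-1.563, -0.245, 0.238]
ft_force: [-0.4, -25.1, 12.9]
width: 47.6
```

```bash
python3 -c "
from h import *
go(0,0,0);pinrel()"
```

```text
t 34.1 pos [531.  -13.6  37.6] jaw 17.62 F [ -0.4 -25.1  12.9] M [-3.78  0.25  0.29] w 47.6 q6 -0.35
shift [-502.1   34.9  173.9] len 532.5 turn None
pin in tool frame [ -1.1 -12.6  42.9] F tool [ -7.9 -12.8 -23.8] M tool [-3.53 -0.31  1.38]
```

>>> arm_command:
  targets:
    - [0,0.8,0.6,0]
    - [0,0.8,0.6,0]
    - [0,0.8,0.8,0]
    - [0,0,0,0]

```text
t: 34.43
ee_pos: [530.0, -10.8, 35.0]
orientation: [-1.561, -0.244, 0.238]
ft_force: [-1.3, -17.7, 11.8]
width: 47.8
```

>>> arm_command:
  targets:
    - [0,0.3,0.8,0]
    - [0,0.3,0.8,0]
    - [0,0,0.8,0]
    - [0,0,0,0]

```text
t: 34.77
ee_pos: [529.9, -9.9, 34.8]
orientation: [-1.563, -0.245, 0.238]
ft_force: [-1.1, -27.9, 14.1]
width: 48.0
```

```bash
python3 -c "
from h import *
go(0,0,0);pinrel()
cv2.imwrite('pics/s11.png',get_image('scene'))"; timeout 100 python3 fit.py pics/s11.png
```

```text
t 34.7667 pos [529.9  -9.9  34.8] jaw 17.65 F [ -1.1 -27.9  14.1] M [-4.41  0.24  0.27] w 48.0 q6 -0.34
shift [-502.1   31.9  170.3] len 531.1 turn None
pin in tool frame [ -1.1 -15.5  38.9] F tool [ -9.5 -14.  -26.4] M tool [-4.13 -0.29  1.56]
```

>>> arm_command:
  targets:
    - [0,0.8,0.4,0]
    - [0,0.8,0.4,0]
    - [0,0.7,0.6,0]
    - [0,0,0.6,0]
    - [0,0,0,0]

```text
t: 35.23
ee_pos: [528.9, -7.2, 32.4]
orientation: [-1.562, -0.244, 0.238]
ft_force: [-1.3, -22.5, 13.9]
width: 47.7
```

>>> arm_command:
  targets:
    - [0,0,0.8,0]
    - [0,0,0.8,0]
    - [0,0,0.5,0]
    - [0,0,0,0]

```text
t: 35.57
ee_pos: [528.9, -6.8, 32.5]
orientation: [-1.564, -0.246, 0.238]
ft_force: [-0.4, -33.9, 13.8]
width: 48.0
```

```bash
python3 -c "
from h import *
go(0,0,0);pinrel()
b=get_image('scene');cv2.imwrite('pics/s12.png',b)
g=cv2.cvtColor(b,cv2.COLOR_BGR2GRAY);p=proj('scene',get_obs()['ee_pos']);u,v=p.astype(int);print(u,v)
for r in range(v-28,v+20,2):print(r,*g[r,u-22:u+20:2])"
```

```text
t 35.5667 pos [528.9  -6.8  32.5] jaw 17.67 F [ -0.4 -33.9  13.8] M [-5.48  0.17  0.33] w 48.0 q6 -0.33
shift [-502.1   29.4  167.2] len 530.0 turn None
pin in tool frame [ -1.1 -17.7  35.7] F tool [-10.6 -13.6 -32.3] M tool [-5.17 -0.37  1.82]
307 226
198 61 35 34 44 55 64 58 52 55 44 36 34 34 40 43 44 45 38 30 24 48
200 45 34 34 29 34 55 33 41 66 76 68 62 54 41 35 33 34 35 30 26 28
202 47 27 32 31 51 69 53 52 58 67 69 73 75 77 64 32 27 32 27 31 29
204 54 35 33 29 48 62 58 63 61 63 61 63 65 68 50 29 27 28 30 27 25
206 70 68 60 51 44 45 41 40 60 66 64 62 63 54 31 28 29 29 31 26 28
208 80 82 80 79 70 46 38 24 66 68 64 61 62 54 30 29 30 32 65 47 49
210 89 88 87 90 70 46 35 21 57 66 61 63 68 55 30 27 28 37 80 61 60
212 94 92 88 93 78 49 40 57 66 68 68 67 64 57 45 34 28 32 63 62 63
214 97 93 92 93 89 52 73 119 117 107 93 83 75 68 66 48 41 34 58 69 69
216 106 99 97 100 82 48 90 130 132 132 127 123 112 101 82 48 44 42 57 64 67
218 92 98 90 74 52 48 109 129 127 121 121 128 131 130 116 55 42 44 59 63 60
220 57 72 61 42 42 61 122 128 107 93 112 125 128 131 120 56 42 45 64 66 64
222 52 45 42 42 43 80 128 122 92 96 125 128 126 131 110 48 39 46 66 67 68
224 45 43 41 40 40 91 133 120 92 98 125 130 125 130 99 47 44 45 65 69 67
226 37 39 40 38 43 112 132 126 98 89 112 126 127 128 93 46 52 71 52 57 65
228 35 37 37 36 63 125 131 131 121 103 103 120 130 122 88 53 96 144 71 36 55
230 37 38 37 38 53 97 113 126 130 129 128 130 129 112 91 81 68 80 38 37 38
232 38 37 37 37 38 41 53 76 114 120 121 129 129 103 91 88 49 36 42 40 36
234 39 36 36 38 41 47 46 52 101 97 64 86 106 83 67 58 42 40 42 41 38
236 38 38 40 55 48 47 46 49 102 96 45 46 47 46 44 41 41 41 39 39 38
238 37 46 48 59 52 47 46 53 102 97 52 47 46 46 47 46 45 40 39 40 37
240 86 106 68 47 46 45 47 77 107 105 73 44 46 47 48 69 81 50 42 40 38
242 103 134 80 46 45 46 47 81 112 111 75 46 47 49 46 74 90 58 45 38 36
244 68 85 81 70 57 47 45 52 71 73 49 47 47 49 47 49 54 48 44 37 35
```

Pushing sideways mostly slides the bar in the grip, while lowering rotates it, and the plate limits the lowering. The front edge of the worktop has free depth below it and makes a better pivot. I'll locate that edge.

>>> arm_command:
  targets:
    - [0,0,-8,0]
    - [0,-5,-15,0]
    - [0,-20,-12,0]
    - [0,-30,-10,0]
    - [0,-30,0,0]
    - [0,0,0,0]

```text
t: 36.12
ee_pos: [543.2, -45.7, 120.2]
orientation: [-1.56, -0.245, 0.232]
ft_force: [1.5, 0.8, -3.4]
width: 48.1
```

```bash
python3 - <<'E'
from h import *
go(0,0,0)
b=cv2.imread("pics/top0.png").astype(int).sum(2)//3
for y in(-350,-250,-200,-150,-100,0,100):
    u,v=proj("top",[385,y,0]).astype(int); col=b[v-14:v+22,u];k=np.argmax(np.abs(np.diff(cv2.GaussianBlur(col.astype(np.float32)[:,None],(1,3),0)[:,0])));r=v-14+k
    print(y,u,r,onz("top",[u,r+.5],0).round(1),col[max(0,k-3):k+16])
s=cv2.imread("pics/scene0.png")
for y in(-200,-100,0):
    for x in(360,370,380,390,400):
        u,v=proj("scene",[x,y,0]).round().astype(int);print(y,x,(u,v),s[v,u].tolist() if 0<=v<400 and 0<=u<640 else None,end=" ")
    print()
E
```

```text
t 36.1167 pos [543.2 -45.7 120.2] jaw 17.42 F [ 1.5  0.8 -3.4] M [-0.01 -0.24 -0.02] w 48.1 q6 -0.41
shift [-505.6  115.4  206.6] len 558.2 turn None
-350 412 277 [ 363.7 -349.3    0. ] [ 52  49  46  41  99 106 107 104 102  97  98  91  88  97 139 145 142]
-250 374 287 [ 334.9 -248.8    0. ] [ 93  86  76  79 120 140]
-200 355 275 [ 364.7 -198.2    0. ] [ 65  63  61  71 132 139 140 142 142 142 144 144 145 146 147 147 146]
-150 336 274 [ 365.9 -148.     0. ] [ 49  50  54  73 137 145 147 146 145 146 144 146 147 147 148 145 144 144]
-100 317 274 [364.5 -98.    0. ] [ 54  57  48  64 137 146 145 147 146 145 146 144 145 145 146 144 145]
0 279 273 [364.4   1.8   0. ] [ 59  57  53  62 135 144 145 144 145 145 144 144 145 146 144 147 146]
100 241 272 [364.2 101.2   0. ] [ 63  66  60  66 143 152 150 149 150 150 148 151 151 151 152 150 151]
-200 360 (np.int64(393), np.int64(226)) [53, 56, 56] -200 370 (np.int64(390), np.int64(224)) [66, 70, 71] -200 380 (np.int64(387), np.int64(223)) [69, 72, 72] -200 390 (np.int64(384), np.int64(221)) [70, 74, 74] -200 400 (np.int64(381), np.int64(220)) [61, 64, 65] 
-100 360 (np.int64(374), np.int64(245)) [38, 41, 41] -100 370 (np.int64(371), np.int64(243)) [62, 64, 64] -100 380 (np.int64(368), np.int64(241)) [62, 63, 64] -100 390 (np.int64(365), np.int64(240)) [60, 61, 60] -100 400 (np.int64(363), np.int64(238)) [63, 64, 64] 
0 360 (np.int64(354), np.int64(266)) [31, 37, 42] 0 370 (np.int64(351), np.int64(264)) [62, 64, 64] 0 380 (np.int64(348), np.int64(262)) [59, 60, 62] 0 390 (np.int64(345), np.int64(260)) [58, 59, 59] 0 400 (np.int64(342), np.int64(258)) [55, 57, 57]
```

>>> arm_command:
  targets:
    - [0,0,0,0.12]
    - [0,0,0,0.125]
    - [0,0,0,0.125]
    - [0,0,0,0.125]
    - [0,0,0,0.125]
    - [0,0,0,0.125]
    - [0,0,0,0.125]
    - [0,0,0,0.125]
    - [0,0,0,0.125]
    - [0,0,0,0.125]
    - [0,0,0,0.125]
    - [0,0,0,0.125]
    - [0,0,0,0.125]
    - [0,0,0,0.125]
    - [0,0,0,0.125]
    - [0,0,0,0]

```text
t: 37.45
ee_pos: [538.7, -44.5, 114.0]
orientation: [-1.211, 1.209, -1.207]
ft_force: [-0.1, 0.2, -4.3]
width: 47.8
```

>>> arm_command:
  targets:
    - [8,0,-14,0]
    - [16,0,-28,0]
    - [16,0,-28,0]
    - [16,0,-28,0]
    - [16,0,-28,0]
    - [16,0,-28,0]
    - [16,0,-28,0]
    - [12,0,-22,0]
    - [6,0,-8,0]
    - [0,0,0,0]
    - [0,0,0,0]

```text
t: 38.37
ee_pos: [328.9, -168.5, 115.2]
orientation: [-1.212, 1.204, -1.205]
ft_force: [0.1, 0.1, -3.6]
width: 47.8
```

```bash
python3 - <<'E'
from h import *
go(329,-170,30,-90)
b=get_image('scene');cv2.imwrite('pics/s13.png',b)
g=cv2.cvtColor(b,cv2.COLOR_BGR2GRAY);p=proj('scene',get_obs()['ee_pos']);u,v=p.astype(int);print(u,v)
cv2.imwrite('pics/c13.png',cv2.resize(b[v-50:v+40,u-50:u+50],(800,600)[:2],interpolation=cv2.INTER_CUBIC))
for r in range(v-26,v+24,2):print(r,*g[r,u-26:u+26:2])
E
```

```text
t 38.3667 pos [ 328.9 -168.5  115.2] jaw -89.64 F [ 0.1  0.1 -3.6] M [ 0.03 -0.03  0.05] w 47.8 q6 1.06
shift [ 1.5 85.2 -0. ] len 85.3 turn 0.0063
402 207
181 109 116 112 62 31 40 57 56 29 31 30 31 31 31 28 29 27 31 38 46 59 65 72 76 77 75
183 74 81 84 47 39 31 33 38 29 29 29 34 29 31 29 30 32 29 31 31 47 71 76 76 74 71
185 72 72 74 54 47 42 38 32 29 31 31 38 36 31 41 31 29 28 31 30 45 72 74 79 79 73
187 73 74 72 55 52 47 47 44 37 33 28 32 31 29 33 31 29 39 29 29 53 74 73 73 75 68
189 72 74 73 49 48 48 46 45 43 45 39 32 28 28 28 29 46 76 35 30 64 75 76 76 74 52
191 74 74 72 69 52 46 43 44 46 45 45 44 40 33 33 38 65 78 38 47 71 74 73 75 57 63
193 78 77 76 78 69 61 52 45 45 45 45 44 46 44 43 58 91 74 83 62 72 73 68 53 63 110
195 73 71 71 74 72 71 68 62 55 47 44 45 48 53 43 77 122 120 123 92 72 68 51 65 110 120
197 72 70 70 70 69 69 71 81 87 85 52 45 49 51 45 90 125 124 125 119 83 54 43 109 122 119
199 72 73 76 74 71 73 89 102 110 105 55 43 42 43 57 109 125 124 124 126 104 50 91 120 121 119
201 74 76 77 75 71 82 108 113 114 103 47 44 43 43 85 122 125 124 123 124 122 95 121 121 121 121

[... 656 characters left out ...]
120 120 120 119 120
217 29 24 61 65 42 45 46 45 43 41 56 98 107 111 109 117 118 120 119 120 120 120 120 120 120 119
219 25 27 35 39 42 46 49 45 45 44 35 48 85 118 119 119 119 119 119 120 120 119 119 119 119 118
221 35 38 37 43 44 44 44 43 42 38 30 63 109 119 119 120 118 119 118 119 119 119 120 119 119 117
223 43 39 41 42 45 42 43 42 40 31 64 111 122 119 119 120 119 119 118 118 119 120 121 119 118 118
225 42 42 42 42 44 44 43 42 31 64 113 123 121 120 120 119 119 119 119 118 119 120 120 121 119 115
227 42 42 44 42 44 45 40 29 64 111 122 121 121 120 119 119 119 119 118 118 119 121 120 120 118 114
229 43 42 43 42 41 40 31 65 112 121 119 120 119 121 119 120 119 119 119 117 119 120 121 120 119 116
```

```bash
python3 -c "
import cv2
b=cv2.imread('pics/s13.png');cv2.imwrite('pics/c13.png',cv2.resize(b[175:235,362:442],(800,600),interpolation=cv2.INTER_CUBIC))"
```

```text
(no output)
```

View pics/c13.png

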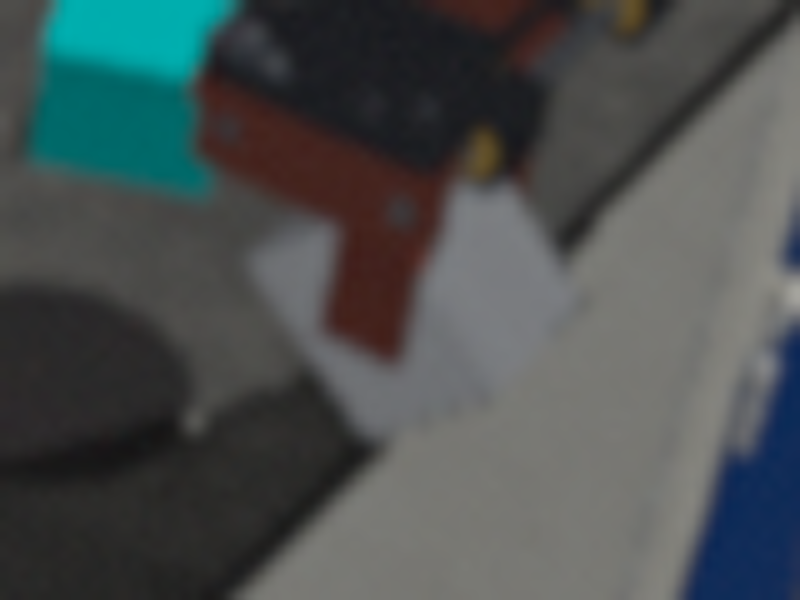

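Image: side view over the worktop edge. The spacer's B-bottom corner is at crop (248,262), its low corner at (370,440) and the A-top corner at (490,400). I'll compute the tilt from those.

```bash
python3 - <<'E'
from h import *
o=get_obs();M=R.from_rotvec(o["orientation"]).as_matrix();g=o["ee_pos"]+M@[0,-2,0]
P=[]
for u,v in((248,262),(370,440),(490,400)):
    p,d=ray("scene",[362+u/10-.5,175+v/10-.5]);n=M[:,0];s=((g-24*n-p)@n)/(d@n);q=M.T@(p+s*d-g);P.append([q[2],-q[1]]);print(np.round(P[-1],1))
P=np.array(P);e=P[0]-P[1];f=P[2]-P[1];print("bottom edge",np.hypot(*e),np.degrees(np.arctan2(e[1],e[0])),"A edge",np.hypot(*f),np.degrees(np.arctan2(f[1],f[0])))
print("centre",(P[0]+P[2])/2)
E
```

```text
[39.2 14.7]
[ -5.2 -24.1]
[-34.8   8.9]
bottom edge 59.00201752303635 41.13092377329425 A edge 44.36909870960986 131.91308669726277
centre [ 2.20623952 11.82341953]
```

>>> arm_command:
  targets:
    - [0,10,1,0]
    - [0,20,1,0]
    - [0,25,1,0]
    - [0,25,0,0]
    - [0,20,0,0]
    - [0,12,0,0]
    - [0,5,0,0]
    - [0,0,0,0]
    - [0,0,0,0]

```text
t: 39.17
ee_pos: [332.1, -168.0, -1.8]
orientation: [-1.213, 1.204, -1.204]
ft_force: [-0.2, -0.5, -3.1]
width: 47.5
```

>>> arm_command:
  targets:
    - [0,2,0,0]
    - [0,2,0,0]
    - [0,1,0,0]
    - [0,1,0,0]
    - [0,0,0,0]

```text
t: 39.58
ee_pos: [331.4, -168.3, -7.7]
orientation: [-1.212, 1.205, -1.205]
ft_force: [0.7, -0.4, -4.4]
width: 47.8
```

>>> arm_command:
  targets:
    - [0,1,0,0]
    - [0,1,0,0]
    - [0,1,0,0]
    - [0,1,0,0]
    - [0,0,0,0]

```text
t: 40.0
ee_pos: [331.2, -168.1, -12.0]
orientation: [-1.212, 1.205, -1.205]
ft_force: [-0.7, -0.6, -3.6]
width: 47.6
```

>>> arm_command:
  targets:
    - [0,1,0,0]
    - [0,1,0.2,0]
    - [0,1,0.3,0]
    - [0,1,0.3,0]
    - [0,0,0,0]

```text
t: 40.42
ee_pos: [331.6, -168.0, -15.6]
orientation: [-1.212, 1.205, -1.204]
ft_force: [-3.5, -1.2, 6.9]
width: 47.8
```

>>> arm_command:
  targets:
    - [0,1,0.2,0]
    - [0,1,0.2,0]
    - [0,1,0.2,0]
    - [0,1,0.2,0]
    - [0,0,0,0]

```text
t: 40.83
ee_pos: [331.5, -167.9, -19.5]
orientation: [-1.213, 1.207, -1.204]
ft_force: [-8.6, -4.4, 11.2]
width: 48.0
```

>>> arm_command:
  targets:
    - [0,1,0.3,0]
    - [0,1,0.3,0]
    - [0,1,0.3,0]
    - [0,1,0.3,0]
    - [0,0,0,0]

```text
t: 41.25
ee_pos: [332.4, -167.9, -23.5]
orientation: [-1.213, 1.207, -1.204]
ft_force: [-10.0, -5.6, 11.9]
width: 47.9
```

>>> arm_command:
  targets:
    - [0,1,0.4,0]
    - [0,1,0.4,0]
    - [0,1,0.4,0]
    - [0,1,0.4,0]
    - [0,0,0,0]

```text
t: 41.67
ee_pos: [333.8, -167.7, -27.6]
orientation: [-1.213, 1.208, -1.203]
ft_force: [-10.3, -5.9, 11.0]
width: 47.9
```

>>> arm_command:
  targets:
    - [0,0.7,1,0]
    - [0,0.7,1,0]
    - [0,0.7,1,0]
    - [0,0.7,1,0]
    - [0,0,0,0]

```text
t: 42.08
ee_pos: [336.6, -167.5, -30.4]
orientation: [-1.214, 1.21, -1.202]
ft_force: [-14.0, -10.1, 12.8]
width: 48.1
```

>>> arm_command:
  targets:
    - [0,0.7,1,0]
    - [0,0.7,1,0]
    - [0,0.5,1,0]
    - [0,0.5,1,0]
    - [0,0,0,0]

```text
t: 42.5
ee_pos: [339.9, -167.2, -32.9]
orientation: [-1.214, 1.211, -1.201]
ft_force: [-16.2, -10.0, 11.7]
width: 47.8
```

```bash
cat > side.py <<'E'
from h import *
o=get_obs();M=R.from_rotvec(o["orientation"]).as_matrix();g=o["ee_pos"]+M@[0,-2,0];go(0,0,0)
b=get_image("scene");cv2.imwrite("pics/side.png",b);gr=cv2.cvtColor(b,cv2.COLOR_BGR2GRAY)
# rectify camera-side face plane (tool x=-24): columns z -45..45, rows up 55..-40, 3 mm cells
zs=np.arange(-48,49,4);us=np.arange(60,-45,-4);print("up\\z",*zs)
for u in us:
    row=[]
    for z in zs:
        x,y=proj("scene",g+M@[-24,-u,z]);row.append(cv2.getRectSubPix(gr,(1,1),(float(x),float(y)))[0,0])
    print(u,*row)
E
python3 side.py
```

```text
t 42.5 pos [ 339.9 -167.2  -32.9] jaw -89.72 F [-16.2 -10.   11.7] M [-1.69  2.19 -0.27] w 47.8 q6 1.08
shift [-169.   -30.5 -339.2] len 380.2 turn None
up\z -48 -44 -40 -36 -32 -28 -24 -20 -16 -12 -8 -4 0 4 8 12 16 20 24 28 32 36 40 44 48
60 118 113 112 113 114 114 115 113 106 84 51 35 36 36 36 36 39 40 35 34 30 28 25 30 29
56 121 115 113 112 113 114 115 114 112 91 56 40 34 32 32 31 30 31 31 31 32 31 28 30 30
52 132 129 118 113 113 114 114 113 111 95 60 44 38 37 34 35 34 35 35 35 34 35 35 35 34
48 150 148 131 116 113 114 113 112 110 93 61 44 43 42 40 40 39 40 39 39 39 39 39 39 41
44 160 160 149 126 114 113 112 110 107 92 60 46 46 46 42 41 41 42 41 41 41 41 42 41 43
40 161 164 160 141 120 113 111 109 106 93 62 45 47 46 44 41 41 42 41 42 41 41 43 42 43
36 157 164 164 155 132 115 110 107 106 97 67 45 45 44 42 40 43 43 43 41 42 41 41 41 42
32 151 164 164 162 146 120 109 107 107 101 72 47 43 42 41 42 49 52 49 41 41 41 41 41 41
28 140 162 164 165 154 126 108 106 107 100 73 47 40 41 40 46 59 69 61 45 40 39 40 42 41
24 129 157 164 163 151 124 108 106 107 98 72 46 39 41 40 47 68 83 69 46 38 
[... 818 characters left out ...]
6 59 52 55 65 70 75 83 88 90 91 86 91 106 111 113 114 114 106 72 33 30 35
-20 117 119 97 68 59 53 59 68 75 80 83 84 85 83 86 101 108 114 118 118 115 95 51 29 32
-24 120 122 108 84 74 59 58 70 80 84 83 82 81 82 83 97 107 119 129 131 132 122 82 33 28
-28 122 123 116 101 90 69 63 74 83 85 84 83 81 82 83 95 106 125 146 149 151 148 116 56 27
-32 124 125 121 112 100 79 72 79 84 87 84 84 83 82 82 87 100 123 154 161 163 164 144 88 33
-36 125 126 124 118 107 87 78 81 85 86 85 85 84 83 82 84 89 108 144 161 167 169 158 116 50
-40 126 127 126 122 114 93 82 82 84 86 84 85 84 83 82 83 82 92 117 148 161 165 160 135 78
-44 128 129 127 125 118 99 89 83 83 85 84 85 84 84 83 83 82 83 94 121 144 155 157 148 105
```

Rectified side view: the tilt is now ~75°. I finish with a horizontal push against the edge.

>>> arm_command:
  targets:
    - [0,0.2,1,0]
    - [0,0.2,1,0]
    - [0,0,1,0]
    - [0,0,1,0]
    - [0,0,0,0]

```text
t: 42.97
ee_pos: [341.4, -166.4, -33.6]
orientation: [-1.216, 1.215, -1.197]
ft_force: [-21.5, -14.7, 12.9]
width: 48.1
```

>>> arm_command:
  targets:
    - [0,0,1,0]
    - [0,0,1,0]
    - [0,0,1,0]
    - [0,0,0.5,0]
    - [0,0,0,0]

```text
t: 43.38
ee_pos: [343.2, -165.8, -33.9]
orientation: [-1.217, 1.218, -1.195]
ft_force: [-26.9, -17.9, 11.3]
width: 47.7
```

```bash
python3 side.py
```

```text
t 43.3833 pos [ 343.2 -165.8  -33.9] jaw -89.72 F [-26.9 -17.9  11.3] M [-2.82  4.07 -0.34] w 47.7 q6 1.09
shift [-167.6  -28.4 -342.8] len 382.7 turn None
up\z -48 -44 -40 -36 -32 -28 -24 -20 -16 -12 -8 -4 0 4 8 12 16 20 24 28 32 36 40 44 48
60 142 126 113 113 114 115 115 110 100 84 54 37 34 34 33 33 39 39 34 31 28 27 28 29 29
56 160 143 122 113 114 114 114 112 106 91 59 41 35 34 30 30 31 30 29 30 31 30 32 31 31
52 164 156 136 117 114 114 113 111 108 94 63 43 39 38 35 34 36 36 35 35 36 35 36 37 36
48 164 162 152 129 115 114 112 109 107 94 65 44 44 43 42 40 40 40 40 40 40 41 41 40 41
44 164 164 161 145 122 113 111 108 106 95 65 46 46 47 43 41 41 41 41 42 41 42 42 41 43
40 164 163 164 159 134 113 108 107 107 96 68 46 45 46 43 40 41 43 41 42 40 41 42 41 42
36 164 163 164 163 145 117 107 107 108 100 73 48 42 45 43 42 43 42 42 42 41 41 42 42 42
32 163 164 164 164 148 119 106 106 107 101 75 48 43 42 40 43 49 50 44 41 41 41 41 41 41
28 160 165 164 159 143 117 106 106 107 99 73 45 39 40 40 43 57 63 48 40 40 40 41 41 41
24 153 164 162 152 133 112 105 106 106 100 70 43 40 40 39 43 63 68 49 38
[... 809 characters left out ...]
93 63 54 52 61 68 75 78 84 91 94 86 90 102 109 113 115 116 113 87 46 28 33 35
-20 122 104 79 68 55 58 69 78 81 81 84 86 84 85 99 107 117 125 126 126 115 73 33 30 34
-24 124 114 95 85 63 61 72 82 85 83 82 83 83 83 94 107 123 141 143 145 143 107 51 27 32
-28 125 120 107 98 74 68 76 84 86 85 83 82 82 82 89 103 122 152 159 160 160 138 81 27 30
-32 126 124 116 106 84 75 79 85 86 85 84 83 83 82 85 91 112 146 164 167 167 158 111 46 27
-36 127 125 121 113 92 80 82 84 85 85 85 84 83 83 83 83 95 124 153 164 166 162 133 73 29
-40 128 127 125 117 99 86 82 83 84 84 85 84 84 83 83 82 83 100 127 151 158 158 147 101 40
-44 129 129 127 122 108 95 85 83 83 83 84 85 84 84 83 82 81 85 103 126 140 151 155 126 64
```

>>> arm_command:
  targets:
    - [0,0,-6,0]
    - [0,-5,-8,0]
    - [0,-25,0,0]
    - [0,-30,0,0]
    - [0,-30,0,0]
    - [0,-30,0,0]
    - [0,-25,0,0]
    - [0,0,0,0]
    - [0,0,0,0]

```text
t: 44.18
ee_pos: [338.0, -168.5, 112.6]
orientation: [-1.211, 1.201, -1.208]
ft_force: [0.1, 0.2, -4.5]
width: 47.9
```

```bash
python3 side.py; python3 - <<'E'
import cv2,numpy as np
b=cv2.imread("pics/side.png").astype(int)
print(b[190:226:3,388:424:3].tolist()[6])
E
```

```text
t 44.1833 pos [ 338.  -168.5  112.6] jaw -89.66 F [ 0.1  0.2 -4.5] M [ 0.06  0.01 -0.03] w 47.9 q6 1.07
shift [-170.8  111.  -337.3] len 394.1 turn None
up\z -48 -44 -40 -36 -32 -28 -24 -20 -16 -12 -8 -4 0 4 8 12 16 20 24 28 32 36 40 44 48
60 118 120 119 120 120 120 121 120 110 84 53 46 48 46 44 44 44 44 44 44 44 43 43 44 45
56 119 120 119 120 121 121 121 119 113 87 54 48 52 48 46 44 44 44 45 44 44 44 44 45 47
52 120 119 119 119 120 121 120 118 114 91 53 46 51 50 46 44 45 43 43 44 43 43 45 43 45
48 119 120 119 120 121 120 118 116 114 97 60 46 48 48 45 44 44 44 43 44 43 44 44 44 44
44 119 120 119 120 120 119 117 114 113 105 69 46 44 45 44 44 48 51 49 48 47 47 47 48 48
40 119 120 120 119 120 118 115 113 114 107 75 46 42 43 43 44 59 73 68 59 55 56 56 61 65
36 120 119 121 120 119 117 114 113 113 107 77 45 42 43 42 45 69 96 90 73 66 66 68 72 75
32 120 120 120 119 118 115 113 113 114 107 76 47 42 43 42 44 75 102 96 77 69 69 70 74 77
28 120 120 120 118 116 114 113 113 113 108 75 47 42 43 41 44 74 99 88 75 70 68 70 71 73
24 120 120 119 117 114 112 112 113 113 107 75 45 42 42 42 46 72 91 80 7
[... 1003 characters left out ...]
9 119 119 118 104 56 30 38 42 42 43 42 42 42 43 49 59 68 73 71 64 59
-28 119 119 119 120 119 120 119 112 76 33 36 41 42 44 44 44 42 42 41 45 57 70 67 55 47
-32 119 119 119 120 119 120 120 119 96 47 36 43 44 44 45 45 44 43 41 40 48 63 61 47 43
-36 119 119 119 119 119 120 120 121 110 69 36 43 44 44 43 46 48 45 43 41 43 54 52 44 41
-40 119 119 120 119 119 121 121 122 119 90 44 37 42 43 44 46 49 47 44 43 42 51 46 36 39
-44 119 120 119 120 119 121 121 121 122 107 60 34 39 42 43 44 47 47 45 43 45 63 55 32 34
[[77, 79, 80], [61, 62, 70], [55, 56, 76], [29, 35, 67], [108, 106, 105], [115, 112, 110], [115, 113, 111], [122, 119, 117], [122, 119, 117], [123, 120, 117], [116, 116, 115], [116, 121, 121]]
```

The side map gives a tilt of ~61° with the bar slid ~14 mm in the grip, so its centre of mass is past the low edge (tipping limit 51°). Set down on that edge and released, it should settle upright on its flat end. I'll use that and then re-grip it squarely.

>>> arm_command:
  targets:
    - [-7,0,14,0]
    - [-13.7,0,28.4,0]
    - [-13.7,10,28.4,0]
    - [-13.7,14,28.4,0]
    - [-13.7,16,28.4,0]
    - [-7,16,14,0]
    - [0,14,0,0]
    - [0,10,0,0]
    - [0,4,0,0]
    - [0,0,0,0]
    - [0,0,0,0]

```text
t: 45.15
ee_pos: [477.4, -98.7, 27.1]
orientation: [-1.213, 1.207, -1.204]
ft_force: [0.2, 0.1, -3.8]
width: 47.7
```

>>> arm_command:
  targets:
    - [0,3,0,0]
    - [0,2,0,0]
    - [0,1,0,0]
    - [0,0,0,0]
    - [0,0,0,0]

```text
t: 45.57
ee_pos: [478.5, -98.6, 21.9]
orientation: [-1.212, 1.205, -1.205]
ft_force: [-0.3, -0.2, -3.6]
width: 47.8
```

>>> arm_command:
  targets:
    - [0,1,0,0]
    - [0,1,0,0]
    - [0,0,0,0]

```text
t: 45.82
ee_pos: [478.3, -98.5, 19.5]
orientation: [-1.212, 1.205, -1.205]
ft_force: [-0.1, 0.3, -3.4]
width: 47.7
```

```bash
python3 -c "
from h import *
go(0,0,0)"
```

```text
t 45.8167 pos [478.3 -98.5  19.5] jaw -89.66 F [-0.1  0.3 -3.4] M [ 0.08 -0.04  0.04] w 47.7 q6 1.34
shift [-101.3   19.5 -477.7] len 488.7 turn None
```

>>> arm_command:
  targets:
    - [0,1,0,0]
    - [0,0.5,0,0]
    - [0,0,0,0]

```text
t: 46.07
ee_pos: [478.2, -98.5, 17.9]
orientation: [-1.212, 1.205, -1.205]
ft_force: [0.6, 1.2, -3.6]
width: 47.8
```

>>> arm_command:
  targets:
    - [0,0,0,0]
    - [0,0,0,0]
    - [0,0,0,0]
    - [0,0,0,0]
    - [0,0,0,0]
    - [0,0,0,0]
  gripper: 62

```text
t: 46.57
ee_pos: [478.4, -98.5, 18.2]
orientation: [-1.212, 1.205, -1.205]
ft_force: [-1.3, 0.1, 0.2]
width: 54.5
```

```bash
cp side.py side2.py; python3 side2.py | head -32
```

```text
t 46.5667 pos [478.4 -98.5  18.2] jaw -89.67 F [-1.3  0.1  0.2] M [ 0.05 -0.02 -0.04] w 54.5 q6 1.34
shift [-101.3   18.1 -477.9] len 488.8 turn None
up\z -48 -44 -40 -36 -32 -28 -24 -20 -16 -12 -8 -4 0 4 8 12 16 20 24 28 32 36 40 44 48
60 107 112 115 115 112 109 111 112 99 64 45 49 52 46 37 36 39 42 43 43 45 46 45 43 43
56 111 112 114 115 112 107 107 111 108 85 51 40 43 45 40 37 35 34 33 34 34 35 35 35 34
52 112 113 114 114 112 107 106 110 112 101 68 42 41 43 41 41 38 34 32 32 32 31 32 34 33
48 113 113 113 112 111 110 108 110 113 109 85 50 40 40 42 44 43 39 36 36 37 37 37 38 37
44 113 113 113 112 112 113 112 112 112 111 95 59 41 40 42 46 46 44 39 41 41 41 41 42 41
40 110 112 112 113 111 112 112 112 112 111 99 66 43 40 42 45 48 45 42 40 43 42 42 43 42
36 108 110 111 110 110 111 111 110 111 111 100 68 44 41 43 44 47 46 44 43 42 43 42 42 43
32 106 108 110 110 109 109 110 109 110 110 98 68 44 41 43 44 45 45 44 43 42 43 43 43 43
28 106 108 109 109 109 109 109 110 109 108 95 68 44 41 43 43 43 43 42 42 42 42 43 42 42
24 106 108 109 109 109 108 110 109 108 108 94 66 45 40 41 42 41 42 41 41 
[... 758 characters left out ...]
 108 108 101 76 46 36 35 36 36 35 36 35 35 35 35 35
-16 102 107 107 107 107 108 107 107 108 107 106 101 77 48 35 34 35 36 35 35 35 34 35 36 35
-20 91 100 99 98 99 100 101 100 99 100 99 95 75 47 35 34 34 36 36 34 35 34 36 36 37
-24 70 83 81 80 82 82 82 82 81 81 83 80 69 45 35 35 34 36 36 34 33 34 35 35 37
-28 47 58 59 57 57 59 58 58 57 57 59 59 53 41 34 35 35 36 37 35 34 35 34 34 34
-32 36 39 41 40 39 42 40 38 41 40 41 42 39 37 34 36 36 37 38 35 37 35 33 34 34
-36 33 34 35 34 34 36 35 34 35 35 36 36 36 35 33 35 36 37 37 36 35 36 34 35 35
-40 33 33 34 33 33 35 36 36 34 34 34 35 35 36 34 34 35 37 37 36 37 36 36 33 34
-44 33 33 34 33 34 35 36 34 34 33 33 35 35 35 34 34 33 36 37 37 36 37 35 35 34
```

The side map shows the spacer standing upright (vertical edge at z≈0, face reaching to z≈−47, flat bottom). I open fully and re-grip at its middle.

>>> arm_command:
  targets:
    - [0,0,0,0]
    - [0,-3,0,0]
    - [0,-5,0,0]
    - [0,-2,0,0]
    - [0,0,-8,0]
    - [0,0,-10,0]
    - [0,0,-5,0]
    - [0,0,0,0]
    - [0,0,0,0]
  gripper: 100

```text
t: 47.37
ee_pos: [454.7, -98.6, 28.0]
orientation: [-1.212, 1.206, -1.205]
ft_force: [0.2, -0.3, -0.8]
width: 87.7
```

>>> arm_command:
  targets:
    - [0,0,0,0]
    - [0,0,0,0]
    - [0,0,0,0]
    - [0,0,0,0]
    - [0,0,0,0]
    - [0,0,0,0]
    - [0,0,0,0]
  gripper: 0

```text
t: 47.95
ee_pos: [455.4, -98.6, 28.1]
orientation: [-1.212, 1.205, -1.205]
ft_force: [-0.2, 0.1, -0.5]
width: 47.7
```

>>> arm_command:
  targets:
    - [0,-10,0,0]
    - [0,-20,0,0]
    - [0,-20,0,0]
    - [0,-20,0,0]
    - [0,-10,0,0]
    - [0,0,0,0]
    - [0,0,0,0]

```text
t: 48.53
ee_pos: [455.4, -98.7, 108.3]
orientation: [-1.211, 1.204, -1.206]
ft_force: [-0.1, -0.6, -3.7]
width: 47.5
```

```bash
python3 side2.py; python3 -c "
from h import *
pinrel()"
```

```text
t 48.5333 pos [455.4 -98.7 108.3] jaw -89.67 F [-0.1 -0.6 -3.7] M [ 0.01 -0.01  0.01] w 47.5 q6 1.33
shift [-101.3  107.9 -454.9] len 478.4 turn None
up\z -48 -44 -40 -36 -32 -28 -24 -20 -16 -12 -8 -4 0 4 8 12 16 20 24 28 32 36 40 44 48
60 108 114 116 114 108 111 117 121 124 120 89 50 44 45 46 44 41 37 36 36 36 35 36 36 35
56 106 110 115 114 106 105 112 118 121 119 91 51 42 44 45 45 44 42 42 42 42 43 43 42 42
52 106 107 111 115 109 105 111 116 119 115 88 50 44 44 45 48 49 45 44 45 45 44 44 44 43
48 105 106 108 113 114 110 112 116 119 114 85 49 43 43 46 50 50 47 44 42 44 45 44 45 44
44 105 106 106 110 114 115 114 116 119 113 83 49 44 44 46 48 50 48 45 46 44 44 44 44 45
40 104 106 105 107 113 116 115 116 118 113 83 51 43 44 45 45 46 48 45 45 44 44 45 44 44
36 104 105 106 106 110 115 116 117 117 113 87 53 43 43 44 46 48 53 51 52 53 52 52 49 52
32 105 105 105 106 107 113 116 116 116 111 87 55 44 42 42 42 54 67 64 62 64 64 65 66 64
28 104 106 106 106 106 109 113 115 115 109 84 53 41 43 42 43 57 78 77 69 71 74 76 75 76
24 105 105 105 105 107 107 112 114 113 109 82 52 40 42 43 42 58 83 81 7
[... 890 characters left out ...]
 55 68 73 74 75 78
-20 38 28 23 47 87 105 109 111 112 111 111 111 112 112 111 111 111 103 72 46 57 70 74 75 77
-24 47 38 29 35 67 97 110 112 112 111 111 111 112 112 111 111 111 104 73 44 47 63 72 73 75
-28 56 47 36 34 48 81 103 107 107 107 107 107 108 107 108 106 106 100 71 45 45 58 70 70 71
-32 52 46 39 34 36 56 83 91 91 91 93 94 93 92 93 92 90 86 66 45 43 54 64 69 69
-36 45 40 37 36 35 39 55 64 65 64 67 67 69 68 67 67 64 63 54 42 39 44 56 64 68
-40 39 37 35 36 35 36 37 43 42 43 47 47 48 47 44 44 44 44 44 40 38 39 41 54 64
-44 37 36 35 35 35 34 34 36 36 38 40 41 40 39 38 35 36 38 40 40 39 39 37 42 53
pin in tool frame [-125.1   57.6   63. ] F tool [-0.4  4.   0.4] M tool [-0.01 -0.03  0.04]
```

>>> arm_command:
  targets:
    - [-12,0,6,0]
    - [-25,0,12.6,0]
    - [-25,0,12.6,0]
    - [-25,0,12.6,0]
    - [-25,0,12.6,0]
    - [-13,0,6.6,0]
    - [0,8,0,0]
    - [0,10,0,0]
    - [0,6,0,0]
    - [0,0,0,0]
    - [0,0,0,0]

```text
t: 49.5
ee_pos: [516.3, 25.8, 82.9]
orientation: [-1.214, 1.208, -1.205]
ft_force: [0.3, -0.3, -3.9]
width: 47.6
```

>>> arm_command:
  targets:
    - [0,1.5,0,0]
    - [0,1,0,0]
    - [0,1,0,0]
    - [0,0,0,0]

```text
t: 49.83
ee_pos: [517.7, 26.5, 80.7]
orientation: [-1.212, 1.205, -1.205]
ft_force: [-0.4, 0.4, -3.3]
width: 47.8
```

```bash
python3 -c "
from h import *
go(0,0,0);pinrel()"
```

```text
t 49.8333 pos [517.7  26.5  80.7] jaw -89.69 F [-0.4  0.4 -3.3] M [ 0.07  0.01 -0.07] w 47.8 q6 1.59
shift [  23.7   80.5 -517.8] len 524.6 turn None
pin in tool frame [-0.5 30.7 -0.7] F tool [-0.4  3.3 -0.4] M tool [-0.01  0.07  0.07]
```

>>> arm_command:
  targets:
    - [0,0.7,0,0]
    - [0,0.7,0,0]
    - [0,0.7,0,0]
    - [0,0,0,0]

```text
t: 50.17
ee_pos: [517.6, 26.8, 78.4]
orientation: [-1.212, 1.205, -1.205]
ft_force: [0.1, -0.7, -3.6]
width: 47.8
```

>>> arm_command:
  targets:
    - [0,0.7,0,0]
    - [0,0.7,0,0]
    - [0,0,0,0]
    - [0,0,0,0]

```text
t: 50.5
ee_pos: [517.9, 26.7, 77.8]
orientation: [-1.212, 1.205, -1.205]
ft_force: [-1.9, -0.8, 4.9]
width: 47.6
```

The end stopped on the pin tip at TCP z≈78 (spacer bottom ≈50 mm) with ~8 N. So the lower end is flat and the hole faces up, as seen in the images. Now I lift.

>>> arm_command:
  targets:
    - [0,0,0,0]
    - [0,-5,0,0]
    - [0,-15,0,0]
    - [0,-20,0,0]
    - [0,-25,0,0]
    - [0,-25,0,0]
    - [0,-20,0,0]
    - [0,-10,0,0]
    - [0,0,0,0]
    - [0,0,0,0]
    - [0,0,0,0]
    - [0,0,0,0]

```text
t: 51.5
ee_pos: [516.6, 26.7, 195.6]
orientation: [-1.214, 1.207, -1.204]
ft_force: [0.4, 0.7, -3.4]
width: 47.9
```

```bash
python3 - <<'E'
from h import *
go(0,0,0);print(np.abs(get_obs()["qvel"]).max())
# bottle + spare check, and hole visible on the top face
for n in("scene","top"):
    b=get_image(n);cv2.imwrite(f"pics/end_{n}.png",b)
    a=cv2.imread(f"pics/{n}0.png")
    for t,z in(("bottle_center",34),("spacer_1_center",28),("vial",0),("sample_tin",0),("mortar_prism",0),("marker",0)):
        print(n,t,[(np.round(r["at"]).tolist(),round(r["conf"],2),onz(n,r["at"],z).round()[:2].tolist()) for r in tip_of(n,t)[:4]])
o=get_obs();M=R.from_rotvec(o["orientation"]).as_matrix();g=o["ee_pos"]+M@[0,-2,0];gr=cv2.cvtColor(cv2.imread("pics/end_scene.png"),cv2.COLOR_BGR2GRAY)
print("top face z=+30 map, x -24..24 / z -24..24")
for x in range(-28,29,4):print(x,*[cv2.getRectSubPix(gr,(1,1),tuple(float(k) for k in proj("scene",g+M@[x,-30,z])))[0,0] for z in range(-28,29,4)])
print("side")
for u in range(36,-45,-8):print(u,*[cv2.getRectSubPix(gr,(1,1),tuple(float(k) for k in proj("scene",g+M@[-24,-u,z])))[0,0] for z in range(-36,37,4)])
E
```

```text
t 51.5 pos [516.6  26.7 195.6] jaw -89.67 F [ 0.4  0.7 -3.4] M [ 0.02 -0.02  0.06] w 47.9 q6 1.59
shift [  23.7  197.  -516.2] len 553.0 turn None
0.0030435180535718313
scene bottle_center [([276.0, 276.0], 0.63, [477.0, 177.0])]
scene spacer_1_center [([303.0, 192.0], 0.97, [643.0, -116.0]), ([378.0, 182.0], 0.88, [489.0, -318.0]), ([409.0, 173.0], 0.72, [436.0, -428.0])]
scene vial [([297.0, 212.0], 0.43, [617.0, -59.0])]
scene sample_tin [([262.0, 230.0], 0.65, [642.0, 67.0])]
scene mortar_prism [([333.0, 170.0], 0.65, [665.0, -305.0]), ([316.0, 194.0], 0.59, [627.0, -165.0])]
scene marker [([226.0, 253.0], 0.48, [656.0, 190.0])]
top bottle_center []
top spacer_1_center [([404.0, 227.0], 0.94, [495.0, -321.0]), ([267.0, 205.0], 0.6, [541.0, 40.0]), ([448.0, 248.0], 0.56, [443.0, -437.0])]
top vial [([308.0, 179.0], 0.48, [619.0, -66.0])]
top sample_tin []
top mortar_prism [([346.0, 176.0], 0.87, [630.0, -169.0])]
top marker [([216.0, 161.0], 0.58, [661.0, 185.0])]
top face z=+30 map, x -24..24 / z -24..24
-28 166 164 135 113 89 53 42 43 42 42 43 52 60 58 56
-24 180 191 164 123 111
[... 837 characters left out ...]
17 126 163 185 168 129 111 86 49 42 43 42 43 42 51 55 53 53 54
20 118 119 117 119 121 118 107 82 50 42 42 42 43 42 49 58 64 63 60
12 119 119 117 114 113 114 105 78 49 42 42 42 42 41 45 50 53 57 65
4 112 117 117 113 113 112 111 97 70 52 54 57 55 55 59 54 49 50 53
-4 106 107 111 113 112 113 111 111 109 105 102 103 102 100 101 100 83 62 53
-12 105 105 106 110 111 113 111 112 110 111 111 111 111 110 107 104 100 97 88
-20 91 103 106 109 111 112 111 112 111 111 111 111 110 109 103 94 93 96 97
-28 66 81 101 108 111 112 113 113 112 113 112 111 109 108 100 84 73 79 88
-36 65 65 71 83 89 101 121 130 129 127 125 110 94 88 85 77 66 64 69
-44 65 66 64 64 67 85 119 138 142 138 130 116 90 71 69 71 70 67 67
```

```bash
python3 -c "
from workcell import *
print(close_job())"
```

```text
the job is handed in; nothing more can be done
None
```

The job is handed in at about 52 s. I moved the bottle onto the worktop at about (477, 168) mm and released it. The spacer from under it is held about 20 cm up above the pin, upright and hole end up.

- **Turning it on end:** The arm can only turn the tool about the vertical, so I had to rotate the spacer inside the grip. I pushed it against the test pin first, then against the front edge of the worktop. Two re-grips were needed because it slid in the jaws. I then set it down past its tipping point, it settled upright, and I gripped it again at its middle.
- **Feeling for the hole:** The lower end stopped on the pin tip with about 8 N, at the height expected for a flat end. Earlier pictures had already shown the hole at the other end.

**Last checks:**
- The arm was at rest, with the jaws at 47.9 mm and the spacer's weight at about 3.4 N. The side view taken just before the pin test showed the spacer upright and centred.
- The bottle detection matched its position just after placing in the scene view; the top camera did not report it at the end.
- The vial, tin, mortar prism and marker were where they started, to within about 15 mm of detection noise. One low-confidence extra mortar detection fell near the spare spacer instead.
- The detector did not clearly report the spare spacer at the end, and I did not look for the dish and pestle again. I never went near any of them.
- A last numeric map of the spacer's top face, meant to confirm the hole, was hidden by the fingers. That the hole is up rests on the pin contact and the earlier pictures.

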